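# Load resin balls in a curing carrier and clip down its retaining rod

### The job

Take the three resin balls from the top tier and set one in each of the three wells of the curing carrier. Then lay the steel rod lengthwise over them on the carrier's two fork clips, centred, and press it down past the sprung jaws, firmly but without excess force, until it is fully home at both ends with the jaws sprung back over it. Leave the other resin parts, the jar, the hex keys and everything else where they are.

Things in the scene. Friction and masses are not known exactly. Their poses are not given: they have to be found in the camera images.
- bead0_center (a point): one of three alike: ball of cured amber-brown resin, 26 mm in diameter, 12 g; this point is its centre. It starts in a dimple of the top tier, centre 66.6 mm above the counter, with its nearest neighbours 60 mm away or more
- bead1_center (a point): one of three alike: ball of cured amber-brown resin, 26 mm in diameter, 12 g; this point is its centre. It starts in a dimple of the top tier, centre 66.6 mm above the counter, with its nearest neighbours 60 mm away or more
- bead2_center (a point): one of three alike: ball of cured amber-brown resin, 26 mm in diameter, 12 g; this point is its centre. It starts in a dimple of the top tier, centre 66.6 mm above the counter, with its nearest neighbours 60 mm away or more
- tiers: stack of three pale grey plastic tiers, 130 (x) by 203 (y) mm, fixed; origin under its centre. The top tier's floor is 56 mm up, its rim 60 mm; six square dimples at x = -30, +30 and y = -64, 0, +64 mm hold the three balls and three other resin parts in any order
- carrier: grey curing carrier, fixed, 52 (x) by 220 (y) mm; origin under its centre on the counter, y along the row of wells. Floor plate top 12 mm up. Beside the wells run two guard rails (inner faces at x = -17 and +17 mm, 5 mm thick, 44 to 52 mm up, y = -95 to +95): balls go down between them, fingers in line along y. Fork clips at y = -102 and +102 mm
- seat (a point): middle of the seated rod's axis: 42 mm above the carrier's origin (rod top then 48 mm up, 3 mm clear of the balls). Fingers straddling the rod meet the guard rails before it is home, so it is let go on the jaws and pressed from above, closed fingers in line along y: some 5 to 20 N in all past the jaws, then a hard stop. A load over 50 N spoils the carrier
- fork0 (a point): fork clip at y = -102 mm, 12 mm wide; this point is where the seated rod's axis lies, 6 mm above the cradle. Fixed tine on the +x side (face at x = +6 mm, flaring out from 61 to 69 mm above the counter), sprung jaw on the -x side. A rod laid in the flared mouth rests on the jaw with its axis 58 mm above the counter at x = 0
- fork1 (a point): the same at y = +102 mm
- well0 (a point): first well (y = -56 mm) of the carrier: centre of the mouth of a round hole 21 mm across in the carrier's floor plate (12 mm above the counter). A ball settled in it has its centre about 8 mm above this point. Wells are 56 mm apart along the carrier's y
- well1 (a point): middle well (y = 0) of the carrier: centre of the mouth of a round hole 21 mm across in the carrier's floor plate (12 mm above the counter). A ball settled in it has its centre about 8 mm above this point. Wells are 56 mm apart along the carrier's y
- well2 (a point): last well (y = +56 mm) of the carrier: centre of the mouth of a round hole 21 mm across in the carrier's floor plate (12 mm above the counter). A ball settled in it has its centre about 8 mm above this point. Wells are 56 mm apart along the carrier's y
- jaw0 (a joint): steel sprung jaw at the y = -102 mm end of the carrier: 0 rad closed, grows as the rod pushes it aside (needs about 0.15), springs back to about 0 over the seated rod
- jaw1 (a joint): the same at the y = +102 mm end
- rod: plain round steel rod, 12 mm in diameter, 240 mm long, 100 g; origin on its underside at mid-length as it first lay (turns with the rod as it rolls: use rod_center), x along the rod; starts lying on the mat between low ridges (3 mm high, near its ends)
- rod_center (a point): the middle of the rod, on its axis; starts 10 mm above the counter
- rod_a (a point): one end of the rod, on its axis, 120 mm from rod_center
- rod_b (a point): the other end of the rod, on its axis
- mat: dark grey hard silicone mat, 90 by 250 mm, 4 mm thick, fixed, on which the rod starts, along its y; origin under its centre
- cone: blunt resin cone 28 mm wide, 30 mm tall, on the top tier (leave); origin under its centre
- ell: L-shaped resin block 26 by 26 mm, 28 mm tall, on the top tier (leave); origin under its centre
- drum: flat-topped resin drum 26 mm in diameter, 20 mm tall, on the top tier (leave); origin under its centre
- jar: round glass jar with screw lid, 68 mm in diameter, 78 mm tall (leave); origin under its centre
- hexkeys: hex key set in a black block 35 by 90 mm, 88 mm tall in all (leave); origin under its centre
- model: small printed resin figure on a 45 by 35 mm raft, 44 mm tall (leave); origin under its centre
Not all that is in view belongs to the job. There is more than one size of the rod; the one meant has the size given above.

How it is judged:
On the way, in this order (a step that is already met when the one before it is completed fails the run):
1. one ball is settled in each of the three wells (((horizontal distance between bead0_center and well0 below 0.005 m and z of bead0_center in the frame of carrier between 0.015 and 0.0235 m) or (horizontal distance between bead1_center and well0 below 0.005 m and z of bead1_center in the frame of carrier between 0.015 and 0.0235 m) or (horizontal distance between bead2_center and well0 below 0.005 m and z of bead2_center in the frame of carrier between 0.015 and 0.0235 m)) and ((horizontal distance between bead0_center and well1 below 0.005 m and z of bead0_center in the frame of carrier between 0.015 and 0.0235 m) or (horizontal distance between bead1_center and well1 below 0.005 m and z of bead1_center in the frame of carrier between 0.015 and 0.0235 m) or (horizontal distance between bead2_center and well1 below 0.005 m and z of bead2_center in the frame of carrier between 0.015 and 0.0235 m)) and ((horizontal distance between bead0_center and well2 below 0.005 m and z of bead0_center in the frame of carrier between 0.015 and 0.0235 m) or (horizontal distance between bead1_center and well2 below 0.005 m and z of bead1_center in the frame of carrier between 0.015 and 0.0235 m) or (horizontal distance between bead2_center and well2 below 0.005 m and z of bead2_center in the frame of carrier between 0.015 and 0.0235 m))), for 0.2 s.
2. the rod lies fully home in both fork clips, the jaws closed over it, the balls still in their wells (all of step 1 and x of rod_center in the frame of carrier between -0.004 and 0.004 m and y of rod_center in the frame of carrier between -0.011 and 0.011 m and z of each of rod_a, rod_b in the frame of carrier below 0.0455 m and angle between the x axis of rod and the y axis of carrier, either way round below 0.04 rad and value of joint each of jaw0, jaw1 below 0.08 rad), for 0.2 s.
At the end, for the whole second after the job is handed in: Each of the three wells holds one ball (within 5 mm of the well's centre, fully settled); the rod lies in both fork clips along the carrier (within 0.04 rad, within 11 mm of centred lengthwise), both its ends within 3.5 mm of the home height, both jaws sprung back (under 0.08 rad); all at rest (all of step 2 and linear speed of each of bead0, bead1, bead2, rod below 0.02 m/s); the robot touches nothing.
It fails at once if one of the other resin parts (cone, L-shaped block, drum, figure) is moved by more than 25 mm (distance of any of cone, ell, drum, model from where it was at the start of the episode above 0.025 m).
It fails at once if the jar or the hex key set is moved by more than 25 mm (distance of any of jar, hexkeys from where it was at the start of the episode above 0.025 m).
It fails at once if the rod is forced against the carrier with more than 50 N (contact force between rod and carrier above 50 N).
It also fails if it takes over 72 s, if anything falls off the work surface, if the arm or the gripper's body presses on something with over 40 N, if the wrist force passes 120 N, or if a joint passes its speed limit or range.

### The arm

A 7-joint arm with a two-finger parallel gripper is mounted at the origin on the work surface. World frame = base frame: x ahead of the robot, y to its left, z up, the work surface at z = 0. Lengths are in m, angles in rad, forces in N, time in s.
With the tool pointing down it reaches from about 0.4 to 0.875 m from the base axis. Payload 4.4 kg.
Tool frame: the origin (TCP) lies at the very end of the fingers, on their centre line; the grasp point (between the pads) lies 19 mm behind it (tcp_to_grasp is the distance from the TCP to the grasp point, in m); z points along the fingers, y is the line along which they close (so a half turn about z gives the same grasp; the last joint's range is limited). The gripper opens to 85 mm and grips with 20 to 120 N. Pads are 22 mm wide; open, the fingers measure 114 mm over their backs; the gripper's body (76 mm by 85 mm) begins 54 mm behind the grasp point. The pads swing forward as they close: fully open they stand 13 mm farther back than shut.
Start: joints at [1.206, 0.628, 0.038, 1.517, -0.027, 0.996, -0.02], TCP at [0.191, -0.621, 0.231] pointing down, gripper open.
Joint ranges: [-3.06, 3.06], [-0.37, 2.12], [-1.25, 1.32], [0.18, 2.47], [-1.1, 4.24], [0.23, 1.98], [-2.94, 2.94]. Speed limits (rad/s): [2.57, 2.57, 3.14, 3.14, 3.14, 3.14, 3.14].

### API

Orientations are given as a rotation vector (axis times angle).
In Python, from station import * gives the robot as it stands.
- The arm moves only by the shell command python3 -m creep 'ROWS' [FORCE]. ROWS is JSON, a list of rows, each a list of 3 entries, a list of its own where there are three numbers: the shift along the tool's x, y, z in cm, then the turn about the tool's z in degrees, then the opening, from -1 (shut) to 1 (fully open). In form: [[[dx, dy, dz], turn, hand], ...]. A call has 1 to 8 rows; each row shifts and turns the commanded pose from where the row before left it, along the tool's axes as they then stand; what a row does not reach is not made up. A row lasts 1/8 s, in which the tool goes at most 62.5 mm and 10.7 degrees, less where a joint would pass 70% of its speed; a pose out of reach is approached as far as the arm can. A call with a gripper value outside its range is refused whole. The fingers move at their own pace and stop on an object; FORCE is the grip in N (left out, the last holds). Time passes only in rows, so rows that do not move let the fingers close. It gives the time, the measured TCP pose, the force, the opening and the grip force at its end, in the units of the state.
- sense(): the state, without advancing time (a new reading comes with each control period).
- grab_frame(name): name is "side" or "top"; returns (picture, depth): 420x560x3 uint8, red, green, blue; 420x560 float32, m along the optical axis (not along the pixel's ray), 0 where there is no reading.
- camera_params(name): a dict with "fx", "fy", "cx", "cy" (pixels), "position" and "orientation" of the camera in the world. Camera axes: x right, y down, z forward; pixel columns grow to the right and rows downward; lengths in m; the calibration is good to about 2 mm. A picture is of the moment at which its call begins. camera_params takes no time and is no camera call.
- finish_job(): hands the job in; it is judged then, once.
Trained networks look in the newest picture that a camera, given by its name, has taken for a name from the list of things; names that differ only in an ending like _2 or _b are one class to them, and where a whole thing is asked for, a point or a joint stands for the part that bears it (a point fixed in the world has none). Each returns a list of dicts, best first, with "confidence" (0 to 1); they miss things now and then, are a little off and sometimes report something else, mostly with a low value. They report only what shows in the picture. A call takes as long as a camera call. They do not tell look-alikes from the thing itself.
- recognise(camera, target): "box" ([left, top, right, bottom] as shares, 0 to 1, of the picture: columns of its width, rows of its height, round what is visible of it).
- place_of(camera, target): "at" ([column, row] as shares, 0 to 1, of the picture: columns of its width, rows of its height: a listed point, or the origin of a listed thing).
The state is a dict: "clock": time; "qpos": joint angles; "dq": joint speeds; "joint_torque": joint torques, N m; "tool_pos": TCP position; "tcp_rot": TCP orientation; "ft_force": force on the tool from outside, world axes, zero at the start; "wrist_torque": the same for the moment, N m; "gripper_width": finger opening in m; "grip_force": force on a finger pad.
Only numpy, scipy, OpenCV 4.12 (cv2) and the standard library are available. Lean on these libraries where they do the work, as an engineer would, in place of code of your own. Each camera call takes 0.05 s, during which the arm holds its last target. There are 200 camera calls.

## Working session

There is one attempt and no reset: what is moved stays moved. The work goes in short steps, Python scripts to look and compute and a shell command to move; the robot and the scene stay as the last step left them, time stands still between calls to the robot, and variables do not carry over. Pictures are saved under pics/ and viewed, at most 10 in all, crops included, and the job is handed in when it is done.

```bash
ls; mkdir -p pics
cat > h.py <<'E'
from station import *
import numpy as np, cv2
from scipy.spatial.transform import Rotation as R
def cam(n):
    p=camera_params(n); o=np.array(p["orientation"],float)
    M=R.from_rotvec(o).as_matrix() if o.size==3 else (o.reshape(3,3) if o.size==9 else R.from_quat(o).as_matrix())
    return p,M,np.array(p["position"])
def ray(n,u,v):
    p,M,t=cam(n); d=M@np.array([(u-p["cx"])/p["fx"],(v-p["cy"])/p["fy"],1]); return t,d
def px(at): return at[0]*560,at[1]*420
def onz(n,u,v,z):
    t,d=ray(n,u,v); return t+d*(z-t[2])/d[2]
def proj(n,P):
    p,M,t=cam(n); c=M.T@(np.array(P)-t); return p["fx"]*c[0]/c[2]+p["cx"],p["fy"]*c[1]/c[2]+p["cy"]
def tri(l):
    A=np.zeros((3,3));b=np.zeros(3)
    for t,d in l:
        d=d/np.linalg.norm(d);Q=np.eye(3)-np.outer(d,d);A+=Q;b+=Q@t
    return np.linalg.solve(A,b)
def dpt(n,D,u,v):
    p,M,t=cam(n); w=D[int(v)-1:int(v)+2,int(u)-1:int(u)+2]; z=np.median(w[w>0]) if (w>0).any() else 0
    _,d=ray(n,u,v); return t+d*z
E
python3 - <<'E'
from h import *
np.set_printoptions(precision=4,suppress=True)
s=sense();print(s)
for n in("side","top"):
    print(n,camera_params(n))
    im,D=grab_frame(n); cv2.imwrite(f"pics/{n}0.png",im[:,:,::-1]); np.save(f"d_{n}.npy",D)
    for t in ["bead0_center","tiers","carrier","seat","fork0","well0","rod_center","rod_a","mat"]:
        for r in place_of(n,t)[:7]:
            u,v=px(r["at"]); print(n,t,round(r["confidence"],2),round(u,1),round(v,1),dpt(n,D,min(max(u,1),558),min(max(v,1),418)))
E
```

```text
pics
{'clock': 0.0, 'qpos': array([ 1.2062,  0.6293,  0.0385,  1.5184, -0.027 ,  0.9963, -0.02  ]), 'dq': array([ 0.0002, -0.0001,  0.    , -0.0022,  0.0005,  0.001 , -0.0012]), 'joint_torque': array([ -0.0005, -56.3408,   1.2258, -19.3449,   0.011 ,   0.0104,
        -0.    ]), 'tool_pos': array([ 0.1912, -0.6206,  0.2304]), 'tcp_rot': array([-3.1048, -0.4672,  0.0004]), 'ft_force': array([-0.6117,  0.4561,  0.0611]), 'wrist_torque': array([ 0.0127, -0.0085, -0.0087]), 'grip_force': 0.0, 'gripper_width': 0.08571512990922096}
side {'fx': 395.70084391113005, 'fy': 395.70084391113005, 'cx': 278.71821583406717, 'cy': 211.12231158096884, 'position': array([ 0.32  , -0.4904,  0.7092]), 'orientation': array([-2.3501,  0.4566, -0.1821])}
side bead0_center 0.63 378.3 401.8 [ 0.5346 -0.3616  0.0774]
side tiers 0.8 364.5 371.7 [ 0.5462 -0.3082  0.0551]
side tiers 0.4 237.4 213.1 [0.4714 0.1478 0.0136]
side carrier 0.62 299.2 210.0 [0.5981 0.0709 0.0497]
side seat 0.77 298.6 205.0 [0.6195 0.1189 0.0121]
side seat 0.56 366.9 319.4 [ 0.5896 -0.2363  0.0756]
side fork0 0.83 323.7 229.2 [ 0.6232 -0
[... 1825 characters left out ...]
606 0.1659 0.0029]
top rod_center 0.77 194.9 318.3 [ 0.302   0.2804 -0.0021]
top rod_center 0.59 377.3 309.7 [ 0.3166 -0.2145  0.0041]
top rod_center 0.54 338.9 262.8 [ 0.4455 -0.1102  0.0311]
top rod_a 0.85 194.2 258.0 [0.4649 0.2811 0.0006]
top rod_a 0.77 174.5 290.9 [0.377  0.3343 0.0029]
top rod_a 0.77 409.5 319.7 [ 0.2886 -0.3003  0.0074]
top rod_a 0.76 340.5 300.3 [ 0.3432 -0.1158 -0.0027]
top rod_a 0.69 238.5 255.8 [0.4689 0.1595 0.0143]
top rod_a 0.66 378.5 312.5 [ 0.3092 -0.2173  0.0049]
top rod_a 0.61 207.2 348.6 [0.2221 0.2463 0.0067]
top mat 0.9 244.1 253.5 [0.4748 0.1445 0.0112]
top mat 0.57 298.2 198.2 [ 0.6184 -0.0034  0.0558]
top mat 0.28 432.5 203.1 [ 0.5988 -0.3576  0.0664]
```

View pics/top0.png

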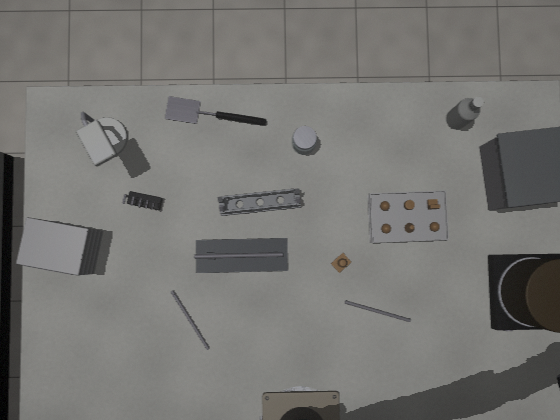

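View pics/side0.png

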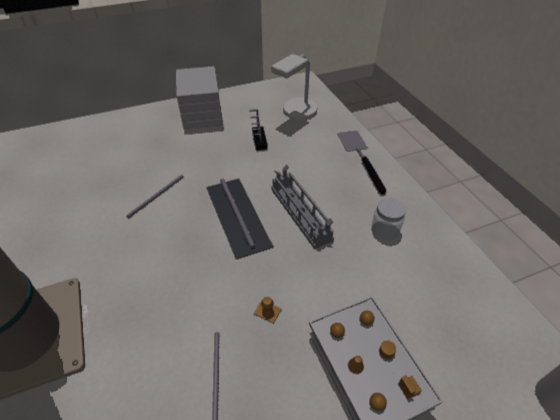

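Top view: the six resin parts sit at columns 386/410/434, rows 205/228. Balls seem to be (386,228), (434,227), (385,205), with the cone at (410,228), drum at (410,205) and ell at (433,204). The figure is at (341,262). Rod candidates are the mat rod (239,256), and counter rods (190,320) and (378,310). The carrier is at (261,202), with wells at about (240,202), (260,202), (279,201). The side view agrees, with balls at (338,330), (367,318), (378,400).

```bash
cat > m.py <<'E'
from h import *
np.set_printoptions(precision=4,suppress=True)
C={}
for n in("side","top"):
    im,D=grab_frame(n); bgr=im[:,:,::-1].copy()
    hsv=cv2.cvtColor(bgr,cv2.COLOR_BGR2HSV)
    m=((hsv[:,:,0]<22)&(hsv[:,:,0]>3)&(hsv[:,:,1]>110)&(hsv[:,:,2]>40)).astype(np.uint8)
    k,_,st,ce=cv2.connectedComponentsWithStats(m)
    C[n]=[(ce[i],st[i]) for i in range(1,k) if 40<st[i][4]<900]
    for c,s in C[n]: print(n,c,s)
    g=cv2.cvtColor(im,cv2.COLOR_RGB2GRAY)
    # rod line on mat
    if n=="top": crop=[bgr[185:255,360:455],bgr[180:225,205:315],bgr[235:280,185:300]]
    else: crop=[bgr[300:420,300:440],bgr[160:250,260:345],bgr[170:260,200:280]]
    for i,c in enumerate(crop): cv2.imwrite(f"pics/c_{n}{i}.png",cv2.resize(c,None,fx=4,fy=4,interpolation=cv2.INTER_CUBIC))
# match triangulation
for a,_ in C["side"]:
    for b,_ in C["top"]:
        P=tri([ray("side",*a),ray("top",*b)])
        e=np.hypot(*(np.array(proj("top",P))-b))
        if e<2.5 and 0<P[2]<.1: print(a,b,P,e)
tops=[cv2.imread(f"pics/c_top{i}.png") for i in range(3)]
s=cv2.imread("pics/c_side0.png"); H=600;W=800
cv=np.zeros((600,800,3),np.uint8)
a=cv2.resize(tops[0],None,fx=.95,fy=.95);cv[:a.shape[0],:a.shape[1]]=a
a=cv2.resize(tops[1],(430,176));cv[280:456,:430]=a
a=cv2.resize(s,(400,343));cv[:343,400:]=a
a=cv2.resize(cv2.imread("pics/c_side1.png"),(240,254));cv[345:599,440:680]=a
cv2.imwrite("pics/combo.png",cv)
E
python3 m.py
```

```text
side [267.4591 309.8918] [255 297  26  26 379]
side [366.7655 317.5586] [361 311  13  14 145]
side [337.0588 329.9281] [331 323  13  15 153]
side [387.3408 349.5336] [380 341  16  18 223]
side [355.7596 364.612 ] [349 356  14  17 183]
side [409.1229 386.3422] [399 376  22  22 301]
side [377.8047 401.5628] [370 393  16  18 215]
```

View pics/combo.png

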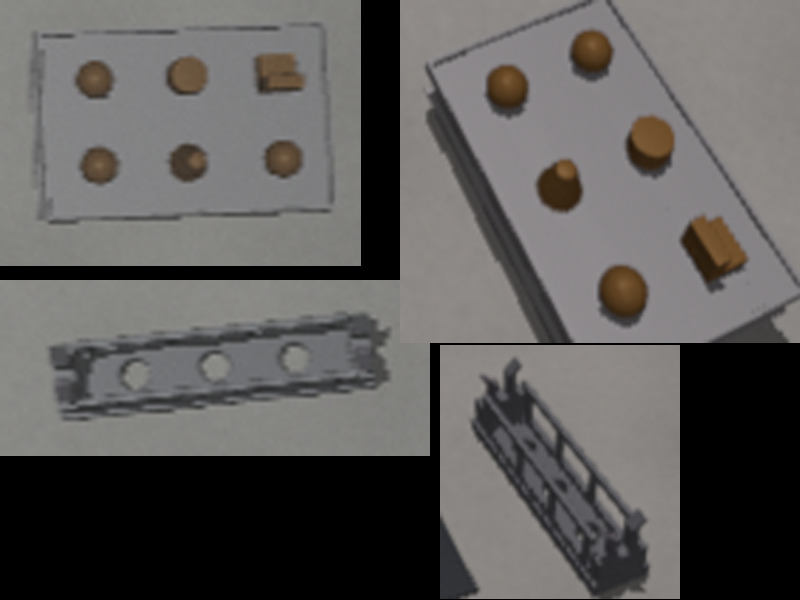

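The crop confirms the choice. Balls: (386,228), (434,227), (385,205). Drum, cone and ell are the others. The wells show as three bright discs in the plate.

```bash
cat > m2.py <<'E'
from h import *
np.set_printoptions(precision=4,suppress=True)
B={"top":[(386,228),(434,227),(385,205)],"side":[(337,330),(378,401.5),(367,317.5)]}
pts={"top":[],"side":[]}; I={}
for n in B:
    im,D=grab_frame(n); I[n]=im
    f=im.astype(float); rb=(f[:,:,0]-f[:,:,2])
    for u,v in B[n]:
        u0,v0=int(u),int(v); w=rb[v0-12:v0+13 ,u0-12:u0+13]; m=(w>25).astype(np.uint8)
        k,l,st,ce=cv2.connectedComponentsWithStats(m); i=1+np.argmax(st[1:,4])
        pts[n].append(ce[i]+[u0-12,v0-12]); print(n,pts[n][-1],st[i])
for i in range(3):
    P=tri([ray("side",*pts["side"][i]),ray("top",*pts["top"][i])])
    print("bead",i,P,np.array(proj("top",P))-pts["top"][i],"top@.0666",onz("top",*pts["top"][i],.0666),"side",onz("side",*pts["side"][i],.0666))
g=cv2.cvtColor(I["top"],cv2.COLOR_RGB2GRAY)
for u,v in [(240,202.5),(260,201.5),(279.5,200)]:
    u0,v0=int(u),int(v); w=g[v0-5:v0+6,u0-5:u0+6].astype(float); th=(w.max()+np.median(w))/2
    m=(w>135).astype(np.uint8)
    k,l,st,ce=cv2.connectedComponentsWithStats((w>th).astype(np.uint8)); i=1+np.argmax(st[1:,4])
    c=ce[i]+[u0-5,v0-5]; print("well",c,st[i],w.min(),w.max(),onz("top",*c,.012),onz("top",*c,.006))
for n,(x0,x1,y0,y1) in {"top":(196,288,236,275),"side":(210,268,172,256)}.items():
    w=cv2.cvtColor(I[n],cv2.COLOR_RGB2GRAY)[y0:y1,x0:x1]
    cv2.imwrite(f"pics/rod_{n}.png",cv2.resize(I[n][y0:y1,x0:x1,::-1],None,fx=4,fy=4,interpolation=cv2.INTER_NEAREST))
    print(n,w[:, w.shape[1]//2] if n=="top" else w[w.shape[0]//2])
for n in B:
  for t in ["fork0","well0","rod_a","rod_center"]:
    for r in place_of(n,t)[:6]:
        u,v=px(r["at"]); z={"fork0":.042,"well0":.012}.get(t,.01); print(n,t,round(r["confidence"],2),round(u,1),round(v,1),onz(n,u,v,z))
a=cv2.imread("pics/rod_top.png");b=cv2.imread("pics/rod_side.png");o=np.zeros((max(a.shape[0],b.shape[0]),a.shape[1]+b.shape[1],3),np.uint8);o[:a.shape[0],:a.shape[1]]=a;o[:b.shape[0],a.shape[1]:]=b
cv2.imwrite("pics/rods.png",o)
E
python3 m2.py
```

```text
top [385.5517 228.    ] [ 8  8  8  9 58]
top [434.2807 226.2281] [ 8  7  9  9 57]
top [384.4286 205.25  ] [ 8  8  8  9 56]
side [337.1783 329.5541] [  6   5  14  14 157]
side [377.7568 401.2793] [  4   4  16  18 222]
side [366.8867 317.2867] [  6   6  13  14 150]
bead 0 [ 0.5348 -0.2308  0.0684] [-0.0001  0.0003] top@.0666 [ 0.5349 -0.2312  0.0666] side [ 0.5355 -0.2301  0.0666]
bead 1 [ 0.5372 -0.359   0.0694] [-0.0437  0.0749] top@.0666 [ 0.5376 -0.36    0.0666] side [ 0.5379 -0.3584  0.0666]
bead 2 [ 0.5949 -0.2297  0.0682] [-0.0069  0.0128] top@.0666 [ 0.595  -0.2301  0.0666] side [ 0.5955 -0.2291  0.0666]
well [239.5714 203.8214] [ 2  4  6  7 28] 60.0 136.0 [0.6103 0.1553 0.012 ] [0.6109 0.1557 0.006 ]
well [259.8    201.6667] [ 2  3  6  6 30] 59.0 139.0 [0.6153 0.1001 0.012 ] [0.616  0.1003 0.006 ]
well [280.3571 199.6786] [ 4  2  6  6 28] 63.0 135.0 [0.6199 0.0438 0.012 ] [0.6206 0.0438 0.006 ]
top [134 136 133  83  75  79  78  76  78  77  77  77  78  76  77  78  77  65
  88 109  84  56  76  78  76  78  78  76  76  76  76  77  77  79  79  81
 130 133 133]
side [132 133 135 135
[... 1098 characters left out ...]
042 ]
side well0 0.81 287.3 196.6 [0.6051 0.1565 0.012 ]
side well0 0.73 306.6 224.8 [0.6106 0.0529 0.012 ]
side well0 0.67 302.8 209.7 [0.6225 0.1006 0.012 ]
side rod_a 0.89 252.8 245.3 [0.4738 0.044  0.01  ]
side rod_a 0.85 235.0 213.4 [0.4665 0.1524 0.01  ]
side rod_a 0.69 216.9 329.5 [ 0.3433 -0.1217  0.01  ]
side rod_a 0.66 220.0 377.9 [ 0.3235 -0.211   0.01  ]
side rod_a 0.65 220.1 180.7 [0.4659 0.2787 0.01  ]
side rod_a 0.61 127.5 219.3 [0.2235 0.2298 0.01  ]
side rod_center 0.82 214.3 384.0 [ 0.3115 -0.2172  0.01  ]
side rod_center 0.71 409.4 387.4 [ 0.6193 -0.3477  0.01  ]
side rod_center 0.64 235.3 211.0 [0.4696 0.1597 0.01  ]
side rod_center 0.47 155.8 196.4 [0.2996 0.2827 0.01  ]
```

View pics/rods.png

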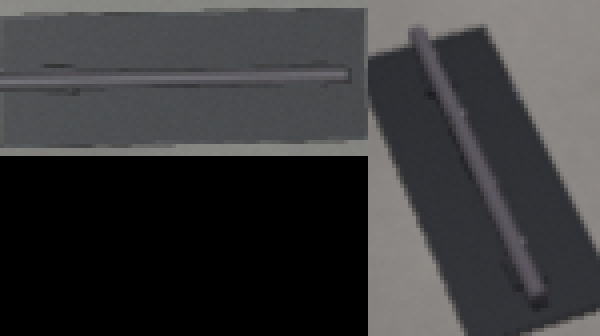

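The pictured rod is the one on the mat: ends at about (194.5,256) and (283.5,254.5) in the top view, which makes it about 240 mm long. Next I'll write a planner, check rod geometry, and check the height of the obstacles at the right.

```bash
cat > plan.py <<'E'
from h import *
import sys
np.set_printoptions(precision=4,suppress=True)
def plan(x,y,z,yaw=None):
    """yaw: direction (deg, world) of tool y, mod 180"""
    s=sense(); M=R.from_rotvec(s["tcp_rot"]).as_matrix(); d=M.T@(np.array([x,y,z])-s["tool_pos"])*100
    cur=np.degrees(np.arctan2(M[1,1],M[0,1])); out=""
    if yaw is not None:
        t=-((yaw-cur+90)%180-90); out=f"turn {t:.1f}"   # tool z down: turn is clockwise from above
    print("clock",round(s["clock"],2),"pos",s["tool_pos"],"cur yaw",round(cur,2),"zaxis",M[:,2],"w",round(s["gripper_width"],4),"| shift cm",d,out)
if __name__=="__main__": plan(*map(float,sys.argv[1:]))
E
python3 - <<'E'
from h import *
np.set_printoptions(precision=3,suppress=True)
D=np.load("d_top.npy"); p,M,t=cam("top")
v,u=np.mgrid[0:420,0:560]; c=np.stack([(u-p["cx"])/p["fx"]*D,(v-p["cy"])/p["fy"]*D,D],-1); W=c@M.T+t
for name,(a,b,cc,d) in {"greybox":(480,560,125,212),"black":(487,560,250,340),"bottle":(445,485,95,135)}.items():
    w=W[cc:d,a:b].reshape(-1,3); w=w[(w[:,2]>.03)]; print(name,len(w),w.min(0),w.max(0))
w=W[380:420,270:560].reshape(-1,3); print("armzone",w.max(0))
g=cv2.cvtColor(cv2.imread("pics/top0.png"),cv2.COLOR_BGR2GRAY).astype(float)
P=[]
for u0 in range(205,280,5):
    col=g[248:262,u0-1:u0+2].mean(1); w=np.clip(col-82,0,None); P.append((u0,248+(w*np.arange(14)).sum()/w.sum()))
P=np.array(P); k=np.polyfit(P[:,0],P[:,1],1); print(k, np.abs(np.polyval(k,P[:,0])-P[:,1]).max())
for r in range(252,260): print(r,g[r,188:200].astype(int),g[r,278:290].astype(int))
for ue in(194.,283.5): print(onz("top",ue,np.polyval(k,ue),.012))
E
python3 plan.py 0.5374 -0.3592 0.12 94.9
```

```text
greybox 5367 [ 0.461 -0.668  0.03 ] [0.782 0.05  1.467]
black 5070 [ 0.259 -0.703  0.03 ] [0.461 0.05  1.467]
bottle 715 [ 0.461 -0.479  0.03 ] [0.87  0.05  1.467]
armzone [0.461 0.081 1.467]
[ -0.021 260.046] 0.09395402989281365
252 [135 135 134 134 135 136 135 118  84  81  82  81] [ 64  65  66  63  67  74  74  75  80 104 131 131]
253 [135 133 134 134 134 135 134 123  93  82  83  80] [ 83  84  85  84  73  63  75  76  79  91 114 128]
254 [135 134 133 135 133 126 107  89  72  74  74  75] [108 108 108 110  95  64  77  75  78  90 113 130]
255 [133 132 134 134 132 130 110  93  90  90  91  91] [ 90  93  89  90  79  62  74  74  78  93 114 130]
256 [134 133 134 134 132 124 109 116 115 114 117 116] [ 67  66  65  64  58  58  75  75  79  92 116 132]
257 [134 133 133 132 133 120  93  86  87  87  85  85] [ 75  74  76  75  74  75  74  76  77  90 114 132]
258 [132 131 132 133 132 131 113  72  66  67  65  63] [ 76  77  75  76  74  74  75  75  73  88 114 131]
259 [131 132 134 133 132 131 130 118  92  83  83  80] [ 77  76  75  73  75  75  74  75  73  84 112 131]
[0.47  0.28  0.012]
[0.471 0.038 0.012]
clock 1.6 pos [ 0.1913 -0.6212  0.2313] cur yaw -72.88 zaxis [-0.  0. -1.] w 0.0857 | shift cm [ 40.7855 -14.8552  11.1302] turn 12.2
```

Run:
```python
from h import *
np.set_printoptions(precision=3,suppress=True)
D=np.load("d_top.npy"); p,M,t=cam("top")
v,u=np.mgrid[0:420,0:560]; c=np.stack([(u-p["cx"])/p["fx"]*D,(v-p["cy"])/p["fy"]*D,D],-1); W=c@M.T+t
for name,(a,b,cc,d) in {"greybox":(480,560,125,212),"black":(487,560,250,340)}.items():
    w=W[cc:d,a:b].reshape(-1,3); w=w[(w[:,2]>.06)&(w[:,2]<1.3)]; print(name,len(w),w.min(0),w.max(0))
    w=w[w[:,2]>.15]; print(len(w),w.min(0) if len(w) else 0,w.max(0) if len(w) else 0)
```

```text
greybox 5036 [ 0.579 -0.668  0.06 ] [ 0.782 -0.506  0.15 ]
0 0 0
black 3476 [ 0.274 -0.62   0.06 ] [ 0.448 -0.531  0.204]
2496 [ 0.274 -0.62   0.15 ] [ 0.448 -0.532  0.204]
```

```bash
python3 -m creep '[[[2,-0.7,-4],0,0.06],[[5.4,-2,-2],0,0.06],[[5.4,-2,0],0,0.06],[[5.4,-2,0],0,0.06],[[5.4,-2,0],0,0.06],[[5.4,-2,0],0,0.06],[[5.4,-2,0],0,0.06],[[5,-2,0],0,0.06]]' 30; python3 -c "from station import *;print(camera_params('side')['position'])"; python3 plan.py 0.5376 -0.3592 0.12 94.9
```

```text
clock: 2.6
tool_pos: [0.5263, -0.3633, 0.2915]
tcp_rot: [3.106, 0.468, 0.001]
ft_force: [0.9, 0.1, 0.1]
gripper_width: 0.0452
grip_force: 0.0
[ 0.32003686 -0.49036386  0.70919243]
clock 2.6 pos [ 0.5263 -0.3633  0.2915] cur yaw -72.85 zaxis [ 0.0006 -0.0002 -1.    ] w 0.0452 | shift cm [ 1.1941 -0.0631 17.1479] turn 12.2
```

```bash
python3 -m creep '[[[1.2,-0.1,5],0,0.06],[[0,0,5],6.1,0.06],[[0,0,3],6.1,0.06],[[0,0,0],0,0.06]]'; python3 plan.py 0.5376 -0.3592 0.058 94.9
```

```text
clock: 3.1
tool_pos: [0.5343, -0.359, 0.1589]
tcp_rot: [-3.136, -0.137, 0.007]
ft_force: [0.9, 0.1, 0.1]
gripper_width: 0.045
grip_force: 0.0
clock 3.1 pos [ 0.5343 -0.359   0.1589] cur yaw -85.01 zaxis [-0.0049  0.0027 -1.    ] w 0.045 | shift cm [ 0.3733  0.0759 10.0848] turn 0.1
```

```bash
python3 -m creep '[[[0.4,0.1,5],0,0.06],[[0,0,3.5],0,0.06],[[0,0,0],0,0.06],[[0,0,0],0,0.06]]'; python3 plan.py 0.5376 -0.3592 0.058 94.9
python3 - <<'E'
from h import *
im,_=grab_frame("side"); cv2.imwrite("pics/g1.png",cv2.resize(im[290:420,290:450,::-1],None,fx=3,fy=3,interpolation=cv2.INTER_CUBIC))
E
```

```text
clock: 3.6
tool_pos: [0.5414, -0.3621, 0.0788]
tcp_rot: [3.136, 0.136, 0.005]
ft_force: [0.2, -0.0, 0.5]
gripper_width: 0.0454
grip_force: 0.0
clock 3.6 pos [ 0.5414 -0.3621  0.0788] cur yaw -85.05 zaxis [ 0.0034 -0.0021 -1.    ] w 0.0454 | shift cm [-0.3594 -0.3254  2.0765] turn 0.1
```

View pics/g1.png

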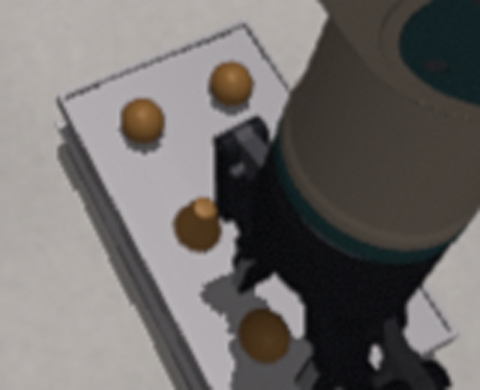

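The ball is between the fingers, and the cone (198,225) is clear of the left finger.

```bash
python3 plan.py 0.5376 -0.3592 0.058 94.9; python3 -m creep '[[[-0.2,-0.2,0],0,0.06],[[0,0,0],0,0.06]]'; python3 plan.py 0.5376 -0.3592 0.058 94.9
```

```text
clock 3.65 pos [ 0.5416 -0.3621  0.0791] cur yaw -85.05 zaxis [ 0.0039 -0.0024 -1.    ] w 0.0453 | shift cm [-0.3766 -0.3328  2.1029] turn 0.0
clock: 3.9
tool_pos: [0.538, -0.3592, 0.0775]
tcp_rot: [3.138, 0.135, 0.002]
ft_force: [-0.6, 0.7, -0.7]
gripper_width: 0.0453
grip_force: 0.0
clock 3.9 pos [ 0.538  -0.3592  0.0775] cur yaw -85.07 zaxis [ 0.0013 -0.0007 -1.    ] w 0.0453 | shift cm [-0.0442 -0.0038  1.9504] turn 0.0
```

```bash
python3 -m creep '[[[0,0,1.2],0,0.06],[[0,0,0.7],0,0.06],[[0,0,0],0,0.06],[[0,0,0],0,-0.7],[[0,0,0],0,-0.7],[[0,0,0],0,-0.7],[[0,0,0],0,-0.7]]' 30; python3 plan.py 0.5376 -0.3592 0.058 94.9
```

```text
clock: 4.78
tool_pos: [0.5379, -0.3591, 0.0575]
tcp_rot: [3.139, 0.135, 0.001]
ft_force: [0.1, 0.5, 0.4]
gripper_width: 0.024
grip_force: 29.4
clock 4.78 pos [ 0.5379 -0.3591  0.0575] cur yaw -85.08 zaxis [ 0.0004 -0.0001 -1.    ] w 0.024 | shift cm [-0.0272  0.0056 -0.0511] turn 0.0
```

```bash
python3 -m creep '[[[0,0,-0.5],0,-0.7],[[0,0,-1.5],0,-0.7],[[0,0,-4],0,-0.7],[[0,0,-4],0,-0.7],[[0,0,0],0,-0.7]]' 30; python3 plan.py 0.620 0.044 0.14 94.9
python3 - <<'E'
from h import *
im,_=grab_frame("side"); cv2.imwrite("pics/g2.png",cv2.resize(im[250:420,290:450,::-1],None,fx=3,fy=3,interpolation=cv2.INTER_CUBIC))
E
```

```text
clock: 5.4
tool_pos: [0.5402, -0.3609, 0.1623]
tcp_rot: [3.134, 0.134, 0.011]
ft_force: [0.4, 0.0, -0.3]
gripper_width: 0.0237
grip_force: 29.5
clock 5.4 pos [ 0.5402 -0.3609  0.1623] cur yaw -85.1 zaxis [ 0.0074 -0.0048 -1.    ] w 0.0237 | shift cm [ 11.4022 -39.6682   2.0924] turn 0.0
```

View pics/g2.png

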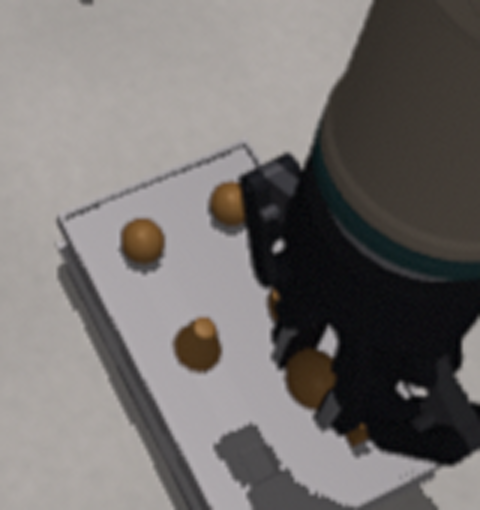

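The ball at (312,378) is held between the fingertips and its dimple at (250,455) is empty. The neighbours have not moved.

```bash
python3 -m creep '[[[1.4,-4.9,0],0,-0.7],[[1.4,-4.9,0],0,-0.7],[[1.4,-4.9,0],0,-0.7],[[1.4,-4.9,0],0,-0.7],[[1.4,-4.9,0],0,-0.7],[[1.4,-4.9,0],0,-0.7],[[1.4,-4.9,0],0,-0.7],[[1.4,-4.9,0],0,-0.7]]'; python3 -m creep '[[[0,0,3],0,-0.7],[[0,0,2],0,-0.7],[[0,0,0],0,-0.7],[[0,0,0],0,-0.7]]';  python3 plan.py 0.6203 0.0440 0.0145 94.9
```

```text
clock: 6.45
tool_pos: [0.6151, 0.0427, 0.1566]
tcp_rot: [3.138, 0.135, -0.003]
ft_force: [1.3, -0.4, -0.1]
gripper_width: 0.0241
grip_force: 29.5
clock: 6.95
tool_pos: [0.6159, 0.0409, 0.1077]
tcp_rot: [3.139, 0.134, 0.0]
ft_force: [0.5, 0.5, 0.4]
gripper_width: 0.0236
grip_force: 29.5
clock 6.95 pos [0.6159 0.0409 0.1077] cur yaw -85.1 zaxis [ 0.0002 -0.     -1.    ] w 0.0236 | shift cm [ 0.4631 -0.2734  9.3161] turn -0.0
```

```bash
python3 -m creep '[[[0.4,-0.3,2],0,-0.7],[[0,0,2],0,-0.7],[[0,0,0],0,-0.7],[[0,0,0],0,-0.7]]';  python3 plan.py 0.6203 0.0440 0.0145 94.9;  python3 - <<'E'
from h import *
a,_=grab_frame("side"); b,_=grab_frame("top")
a=cv2.resize(a[150:270,250:360,::-1],(550,600),interpolation=cv2.INTER_CUBIC);b=cv2.resize(b[180:225,210:310,::-1],None,fx=2.5,fy=2.5)
o=np.zeros((600,800,3),np.uint8);o[:,:550]=a;o[:b.shape[0],550:]=b;cv2.imwrite("pics/g3.png",o)
E
```

```text
clock: 7.45
tool_pos: [0.6198, 0.0444, 0.0675]
tcp_rot: [-3.139, -0.135, -0.001]
ft_force: [-0.4, -0.5, 0.7]
gripper_width: 0.0242
grip_force: 29.5
clock 7.45 pos [0.6198 0.0444 0.0675] cur yaw -85.09 zaxis [ 0.0006  0.0001 -1.    ] w 0.0242 | shift cm [0.039  0.0447 5.3044] turn 0.0
```

View pics/g3.png

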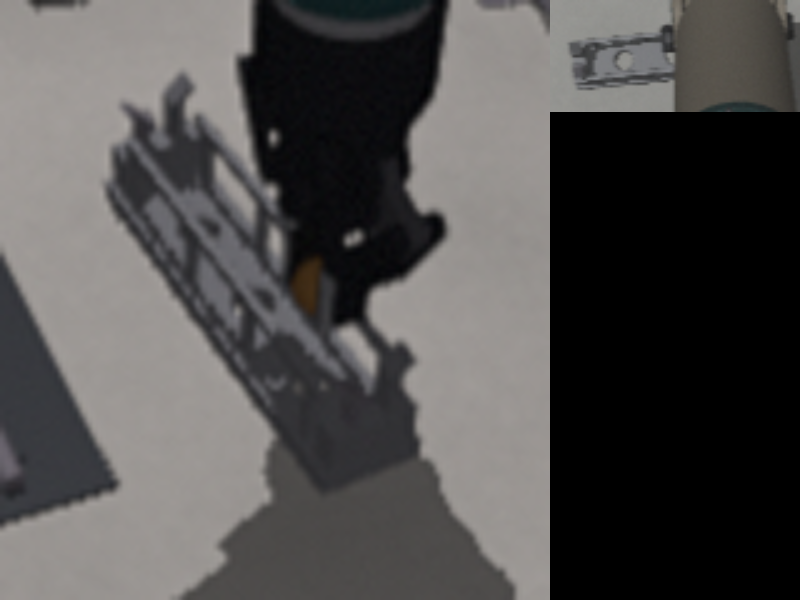

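The ball at about (310,285) is above the near end of the carrier, over the third well. Descending.

```bash
python3 -m creep '[[[0,0,1.2],0,-0.7],[[0,0,1.2],0,-0.7],[[0,0,0],0,-0.7]]'; python3 -m creep '[[[0,0,1.4],0,-0.7],[[0,0,1.0],0,-0.7],[[0,0,0],0,-0.7],[[0,0,0],0,-0.7]]'; python3 plan.py 0.6203 0.0440 0.0145 94.9
```

```text
clock: 7.92
tool_pos: [0.6182, 0.0443, 0.0418]
tcp_rot: [3.139, 0.135, -0.004]
ft_force: [0.3, -0.3, -0.6]
gripper_width: 0.0239
grip_force: 29.5
clock: 8.43
tool_pos: [0.6183, 0.0445, 0.0189]
tcp_rot: [-3.139, -0.135, 0.004]
ft_force: [-3.7, 0.6, 2.5]
gripper_width: 0.0237
grip_force: 29.6
clock 8.43 pos [0.6183 0.0445 0.0189] cur yaw -85.09 zaxis [-0.0023  0.0001 -1.    ] w 0.0237 | shift cm [0.1989 0.0648 0.4377] turn 0.0
```

```bash
python3 -m creep '[[[0,0,0.2],0,-0.4],[[0,0,0],0,-0.2],[[0,0,0],0,-0.2],[[0,0,0],0,-0.2]]'; python3 -m creep '[[[0,0,-2],0,-0.2],[[0,0,-5],0,-0.2],[[0,0,-5],0,-0.2],[[0,0,0],0,-0.2]]'; python3 plan.py 0.5952 -0.2297 0.16 94.9;  cat > bl.py <<'E'
from h import *
np.set_printoptions(precision=4,suppress=True)
for n in("side","top"):
    im,D=grab_frame(n);f=im.astype(float); m=((f[:,:,0]-f[:,:,2])>25).astype(np.uint8)
    k,l,st,ce=cv2.connectedComponentsWithStats(m)
    for i in range(1,k):
        P=onz(n,*ce[i],.020)
        if st[i,4]>8 and .5<P[0]<.7 and -.05<P[1]<.25: print(n,ce[i],st[i],"z.020:",P)
E
python3 bl.py
```

```text
clock: 8.93
tool_pos: [0.6184, 0.0432, 0.0179]
tcp_rot: [3.138, 0.133, -0.003]
ft_force: [-6.2, -2.2, 6.3]
gripper_width: 0.034
grip_force: 0.0
clock: 9.43
tool_pos: [0.6244, 0.0448, 0.1435]
tcp_rot: [-3.138, -0.135, -0.021]
ft_force: [-0.5, 0.6, 0.1]
gripper_width: 0.0343
grip_force: 0.0
clock 9.43 pos [0.6244 0.0448 0.1435] cur yaw -85.06 zaxis [ 0.0132  0.0013 -0.9999] w 0.0343 | shift cm [-5.2499 27.0987 -1.7231] turn 0.0
side [313.8333 221.7778] [310 219   8   8  36] z.020: [0.6269 0.0488 0.02  ]
```

```bash
python3 -m creep '[[[-1,5.4,-0.6],0,-0.2],[[-1,5.4,-0.5],0,0],[[-1,5.4,-0.5],0,0.06],[[-1,5.4,0],0,0.06],[[-1,5.4,0],0,0.06],[[0,0,0],0,0.06],[[0,0,0],0,0.06]]'; python3 plan.py 0.5952 -0.2297 0.0575 94.9; python3 bl.py;python3 - <<'E'
from h import *
a,_=grab_frame("side"); b,_=grab_frame("top")
a=cv2.resize(a[165:255,255:345,::-1],(400,400),interpolation=cv2.INTER_CUBIC);b=cv2.resize(b[180:225,210:310,::-1],(800,360),interpolation=cv2.INTER_CUBIC)
o=np.zeros((600,800,3),np.uint8);o[:400,:400]=a;cv2.imwrite("pics/g4.png",np.vstack([b,np.hstack([a,np.zeros_like(a)])])[:600+160])
o=np.vstack([b,cv2.resize(np.hstack([a,np.zeros_like(a)]),(480,240))if 0 else np.pad(cv2.resize(a,(240,240)),((0,0),(0,560),(0,0)))]);cv2.imwrite("pics/g4.png",o)
E
```

```text
clock: 10.4
tool_pos: [0.5924, -0.2282, 0.1522]
tcp_rot: [-3.137, -0.134, 0.002]
ft_force: [1.1, 0.7, -0.6]
gripper_width: 0.0455
grip_force: 0.0
clock 10.4 pos [ 0.5924 -0.2282  0.1522] cur yaw -85.1 zaxis [-0.0014  0.0015 -1.    ] w 0.0455 | shift cm [0.2812 0.1859 9.471 ] turn 0.0
side [313.6522 221.3478] [310 218   8   9  46] z.020: [0.6271 0.0502 0.02  ]
top [279.5    198.9259] [276 195   8   9  54] z.020: [0.6212 0.0462 0.02  ]
```

View pics/g4.png

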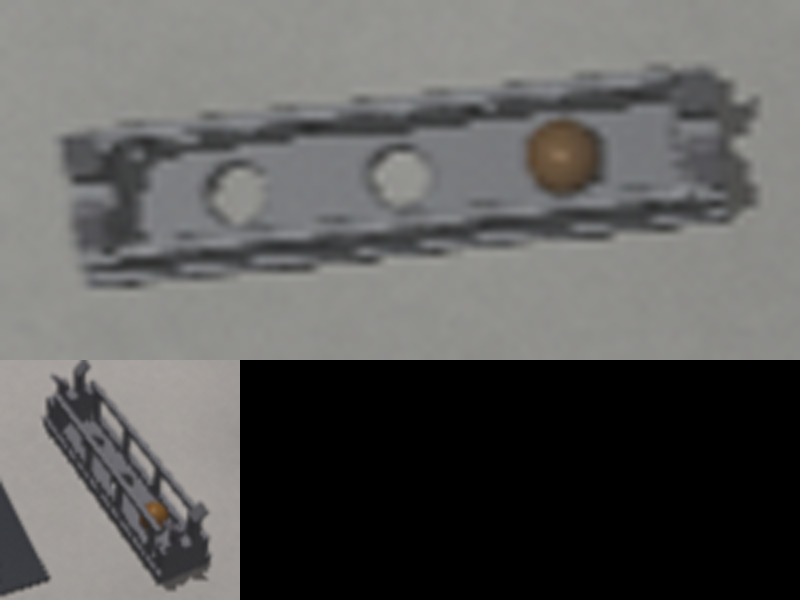

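The first ball is at (562,155) in the upper crop (top-view pixel 279.5,199), seated in the third well. The other two wells are empty. Now bead2.

```bash
python3 -m creep '[[[0.2,0.15,4],0,0.06],[[0,0,3],0,0.06],[[0,0,0],0,0.06],[[0,0,0],0,0.06],[[0,0,0],0,0.06]]'; python3 plan.py 0.5952 -0.2297 0.0575 94.9
```

```text
clock: 11.22
tool_pos: [0.5961, -0.2304, 0.085]
tcp_rot: [3.138, 0.135, 0.004]
ft_force: [0.6, 0.1, 0.3]
gripper_width: 0.045
grip_force: 0.0
clock 11.22 pos [ 0.5961 -0.2304  0.085 ] cur yaw -85.06 zaxis [ 0.0027 -0.0009 -1.    ] w 0.045 | shift cm [-0.0871 -0.0775  2.7465] turn 0.0
```

```bash
python3 -m creep '[[[0,0,1.5],0,0.06],[[0,0,1.2],0,0.06],[[0,0,0],0,0.06],[[0,0,0],0,0.06],[[0,0,0],0,-0.7],[[0,0,0],0,-0.7],[[0,0,0],0,-0.7],[[0,0,0],0,-0.7]]'; python3 -m creep '[[[0,0,-0.5],0,-0.7],[[0,0,-1.5],0,-0.7],[[0,0,-4],0,-0.7],[[0,0,-3],0,-0.7],[[0,0,0],0,-0.7]]'; python3 plan.py 0.614 0.1005 0.14 94.9
```

```text
clock: 12.22
tool_pos: [0.5951, -0.23, 0.0566]
tcp_rot: [-3.139, -0.135, -0.001]
ft_force: [-0.3, 1.1, 2.5]
gripper_width: 0.0238
grip_force: 29.4
clock: 12.85
tool_pos: [0.5969, -0.2313, 0.1501]
tcp_rot: [3.136, 0.134, 0.01]
ft_force: [-0.8, -0.2, -0.6]
gripper_width: 0.0241
grip_force: 29.5
clock 12.85 pos [ 0.5969 -0.2313  0.1501] cur yaw -85.1 zaxis [ 0.0063 -0.0025 -1.    ] w 0.0241 | shift cm [  4.5275 -32.9181   0.9383] turn -0.0
```

```bash
python3 -m creep '[[[0.75,-5.4,-0.5],0,-0.7],[[0.75,-5.4,0],0,-0.7],[[0.75,-5.4,0],0,-0.7],[[0.75,-5.4,0],0,-0.7],[[0.75,-5.4,0],0,-0.7],[[0.75,-5.4,0],0,-0.7],[[0,0,3],0,-0.7],[[0,0,2],0,-0.7]]'; python3 -m creep '[[[0,0,1],0,-0.7],[[0,0,0],0,-0.7],[[0,0,0],0,-0.7],[[0,0,0],0,-0.7]]'; python3 plan.py 0.614 0.1005 0.0195 94.9
```

```text
clock: 13.85
tool_pos: [0.6109, 0.0975, 0.0999]
tcp_rot: [3.138, 0.138, -0.003]
ft_force: [-0.3, -0.2, -0.3]
gripper_width: 0.0235
grip_force: 29.5
clock: 14.35
tool_pos: [0.6126, 0.0964, 0.0922]
tcp_rot: [-3.138, -0.134, -0.003]
ft_force: [0.0, -0.4, 0.1]
gripper_width: 0.0237
grip_force: 29.5
clock 14.35 pos [0.6126 0.0964 0.0922] cur yaw -85.1 zaxis [ 0.0016  0.0003 -1.    ] w 0.0237 | shift cm [ 0.1661 -0.3968  7.2711] turn 0.0
```

```bash
python3 -m creep '[[[0.1,-0.4,2],0,-0.7],[[0,0,1],0,-0.7],[[0,0,0],0,-0.7],[[0,0,1.5],0,-0.7],[[0,0,1.5],0,-0.7],[[0,0,0],0,-0.7]]'; python3 -m creep '[[[0,0,0.8],0,-0.7],[[0,0,0],0,-0.7],[[0,0,0],0,-0.7]]'; python3 plan.py 0.614 0.1005 0.0195 94.9
```

```text
clock: 15.1
tool_pos: [0.6113, 0.1002, 0.0296]
tcp_rot: [3.138, 0.135, -0.005]
ft_force: [-0.9, -1.3, -0.1]
gripper_width: 0.0238
grip_force: 29.5
clock: 15.48
tool_pos: [0.6128, 0.1005, 0.0235]
tcp_rot: [-3.139, -0.135, -0.001]
ft_force: [0.2, -1.0, 0.3]
gripper_width: 0.0241
grip_force: 29.5
clock 15.47 pos [0.6128 0.1005 0.0235] cur yaw -85.09 zaxis [ 0.0005  0.0001 -1.    ] w 0.0241 | shift cm [0.1165 0.0114 0.4047] turn 0.0
```

```bash
python3 -m creep '[[[0.1,0,0.3],0,-0.7],[[0,0,0],0,-0.7],[[0,0,0],0,-0.7]]';python3 -m creep '[[[0,0,0],0,-0.4],[[0,0,0],0,-0.2],[[0,0,0],0,-0.2]]'; python3 -m creep '[[[0,0,-2],0,-0.2],[[0,0,-5],0,-0.2],[[0,0,-5],0,-0.2],[[0,0,0],0,-0.2]]';  python3 plan.py 0.535 -0.2308 0.16 94.9
```

```text
clock: 15.85
tool_pos: [0.6136, 0.1006, 0.0204]
tcp_rot: [3.139, 0.135, 0.0]
ft_force: [-0.3, 0.4, -0.3]
gripper_width: 0.0238
grip_force: 29.5
clock: 16.23
tool_pos: [0.6136, 0.1006, 0.0204]
tcp_rot: [-3.139, -0.135, -0.0]
ft_force: [1.5, -0.2, -0.3]
gripper_width: 0.0341
grip_force: 0.0
clock: 16.73
tool_pos: [0.6172, 0.101, 0.1463]
tcp_rot: [-3.137, -0.134, -0.016]
ft_force: [0.3, 0.3, -0.4]
gripper_width: 0.034
grip_force: 0.0
clock 16.73 pos [0.6172 0.101  0.1463] cur yaw -85.09 zaxis [ 0.0104  0.0019 -0.9999] w 0.034 | shift cm [-11.0135  32.3564  -1.5215] turn 0.0
```

```bash
python3 -m creep '[[[-1.8,5.4,-0.6],0,-0.2],[[-1.8,5.4,-0.5],0,0],[[-1.8,5.4,-0.3],0,0.06],[[-1.8,5.4,0],0,0.06],[[-1.8,5.4,0],0,0.06],[[-1.8,5.4,0],0,0.06],[[0,0,3],0,0.06],[[0,0,0],0,0.06]]'; python3 plan.py 0.535 -0.2308 0.0575 94.9; python3 bl.py
```

```text
clock: 17.73
tool_pos: [0.5317, -0.2311, 0.1228]
tcp_rot: [-3.136, -0.133, 0.007]
ft_force: [0.6, 1.2, -0.2]
gripper_width: 0.0449
grip_force: 0.0
clock 17.73 pos [ 0.5317 -0.2311  0.1228] cur yaw -85.15 zaxis [-0.0044  0.0021 -1.    ] w 0.0449 | shift cm [0.3595 0.0167 6.528 ] turn -0.1
side [301.8667 206.1778] [298 203   8   9  45] z.020: [0.6218 0.1054 0.02  ]
side [313.6522 221.3478] [310 218   8   9  46] z.020: [0.6271 0.0502 0.02  ]
top [279.5636 198.9636] [276 195   8   9  55] z.020: [0.6211 0.046  0.02  ]
top [259.08 201.16] [256 197   8   9  50] z.020: [0.6159 0.1017 0.02  ]
```

```bash
python3 -m creep '[[[0.2,0,2],0,0.06],[[0,0,2],0,0.06],[[0,0,0],0,0.06],[[0,0,0],0,0.06],[[0,0,0],0,0.06]]'; python3 plan.py 0.535 -0.2308 0.0575 94.9
```

```text
clock: 18.45
tool_pos: [0.5366, -0.2313, 0.0855]
tcp_rot: [3.138, 0.136, 0.003]
ft_force: [0.3, -0.2, -0.3]
gripper_width: 0.0454
grip_force: 0.0
clock 18.45 pos [ 0.5366 -0.2313  0.0855] cur yaw -85.05 zaxis [ 0.0019 -0.0007 -1.    ] w 0.0454 | shift cm [-0.1622 -0.067   2.8027] turn 0.0
```

```bash
python3 -m creep '[[[-0.1,0,1.5],0,0.06],[[0,0,1.2],0,0.06],[[0,0,0],0,0.06],[[0,0,0],0,0.06],[[0,0,0],0,-0.7],[[0,0,0],0,-0.7],[[0,0,0],0,-0.7],[[0,0,0],0,-0.7]]'; python3 -m creep '[[[0,0,-0.5],0,-0.7],[[0,0,-1.5],0,-0.7],[[0,0,-4],0,-0.7],[[0,0,-3],0,-0.7],[[0,0,0],0,-0.7]]'; python3 plan.py 0.609 0.1565 0.14 94.9
```

```text
clock: 19.45
tool_pos: [0.5351, -0.2313, 0.0577]
tcp_rot: [3.139, 0.135, 0.001]
ft_force: [-0.2, 0.7, 2.4]
gripper_width: 0.0234
grip_force: 29.4
clock: 20.08
tool_pos: [0.5367, -0.2324, 0.1507]
tcp_rot: [3.136, 0.134, 0.009]
ft_force: [1.6, 0.1, 0.7]
gripper_width: 0.0237
grip_force: 29.5
clock 20.07 pos [ 0.5367 -0.2324  0.1507] cur yaw -85.1 zaxis [ 0.0059 -0.0025 -1.    ] w 0.0237 | shift cm [ 10.5265 -38.134    1.0142] turn 0.0
```

```bash
python3 -m creep '[[[1.5,-5.4,-0.5],0,-0.7],[[1.5,-5.4,0],0,-0.7],[[1.5,-5.4,0],0,-0.7],[[1.5,-5.4,0],0,-0.7],[[1.5,-5.4,0],0,-0.7],[[1.5,-5.4,0],0,-0.7],[[1.5,-5.4,0],0,-0.7],[[0,0,3],0,-0.7]]'; python3 -m creep '[[[0,0,3],0,-0.7],[[0,0,0],0,-0.7],[[0,0,0],0,-0.7],[[0,0,0],0,-0.7]]'; python3 plan.py 0.609 0.1565 0.0205 94.9
```

```text
clock: 21.08
tool_pos: [0.6083, 0.1625, 0.1232]
tcp_rot: [-3.133, -0.149, -0.008]
ft_force: [-0.5, -0.0, -0.3]
gripper_width: 0.024
grip_force: 29.5
clock: 21.58
tool_pos: [0.608, 0.1542, 0.0937]
tcp_rot: [-3.138, -0.134, -0.004]
ft_force: [-0.4, -0.4, 0.2]
gripper_width: 0.0239
grip_force: 29.5
clock 21.57 pos [0.608  0.1542 0.0937] cur yaw -85.11 zaxis [ 0.0024  0.0006 -1.    ] w 0.0239 | shift cm [ 0.1035 -0.2186  7.3229] turn -0.0
```

```bash
python3 -m creep '[[[0.1,-0.2,2],0,-0.7],[[0,0,1],0,-0.7],[[0,0,0],0,-0.7],[[0,0,1.5],0,-0.7],[[0,0,1.5],0,-0.7],[[0,0,0],0,-0.7]]'; python3 -m creep '[[[0,0,0.8],0,-0.7],[[0,0,0],0,-0.7],[[0,0,0.3],0,-0.7],[[0,0,0],0,-0.7],[[0,0,0],0,-0.7]]'; python3 plan.py 0.609 0.1565 0.0205 94.9
```

```text
clock: 22.32
tool_pos: [0.6064, 0.156, 0.0305]
tcp_rot: [3.138, 0.135, -0.005]
ft_force: [0.5, 0.9, 0.3]
gripper_width: 0.024
grip_force: 29.5
clock: 22.95
tool_pos: [0.6079, 0.1563, 0.0215]
tcp_rot: [-3.139, -0.135, -0.001]
ft_force: [0.3, -0.3, -0.6]
gripper_width: 0.0235
grip_force: 29.5
clock 22.95 pos [0.6079 0.1563 0.0215] cur yaw -85.08 zaxis [ 0.0004  0.0001 -1.    ] w 0.0235 | shift cm [ 0.1069 -0.008   0.1031] turn 0.0
```

```bash
python3 -m creep '[[[0.1,0,0.1],0,-0.7],[[0,0,0],0,-0.4],[[0,0,0],0,-0.2],[[0,0,0],0,-0.2]]'; python3 -m creep '[[[0,0,-2],0,-0.2],[[0,0,-5],0,-0.2],[[0,0,-5],0,-0.2],[[0,0,0],0,-0.2]]';  python3 plan.py 0.4705 0.159 0.10 0; python3 -c "from station import *;print(sense()['qpos'])"
```

```text
clock: 23.45
tool_pos: [0.6088, 0.1564, 0.0204]
tcp_rot: [-3.139, -0.135, -0.0]
ft_force: [-0.7, 0.2, 0.6]
gripper_width: 0.034
grip_force: 0.0
clock: 23.95
tool_pos: [0.6124, 0.1572, 0.1464]
tcp_rot: [-3.136, -0.134, -0.016]
ft_force: [-0.1, 0.3, 0.5]
gripper_width: 0.034
grip_force: 0.0
clock 23.95 pos [0.6124 0.1572 0.1464] cur yaw -85.09 zaxis [ 0.0103  0.0029 -0.9999] w 0.034 | shift cm [-14.1675  -1.3876   4.4914] turn -85.1
[-0.36563515  0.69697837  0.11559203  1.66397955 -0.10580011  0.77603657
 -1.6871087 ]
```

```bash
python3 -m creep '[[[-4.7,-0.5,0],0,-0.2],[[-4.7,-0.5,0],0,-0.2],[[-4.7,-0.5,0],0,0],[[0,0,0],-10.6,0],[[0,0,0],-10.6,0],[[0,0,0],-10.6,0],[[0,0,0],-10.6,0],[[0,0,0],-10.6,0]]';python3 -m creep '[[[0,0,0],-10.6,0],[[0,0,0],-10.6,0],[[0,0,0],-10.6,0],[[0,0,2],0,0],[[0,0,2],0,0],[[0,0,0],0,0],[[0,0,0],0,0]]'; python3 bl.py;  python3 plan.py 0.4705 0.159 0.10 0
python3 - <<'E'
from h import *
b,_=grab_frame("side")
cv2.imwrite("pics/g5.png",cv2.resize(b[150:270,190:350,::-1],None,fx=5,fy=5,interpolation=cv2.INTER_CUBIC))
# rod ends in side view (from start image)
g=cv2.cvtColor(cv2.imread("pics/side0.png"),cv2.COLOR_BGR2GRAY).astype(float)
P=[]
for r in range(190,240,5):
    c0=221+ (r-180)*(253-221)/(246-180); lo=int(c0)-7; w=np.clip(g[r-1:r+2,lo:lo+15].mean(0)-55,0,None); c=lo+(w*np.arange(15)).sum()/w.sum(); P.append(onz("side",c,r,.010))
P=np.array(P); k=np.polyfit(P[:,1],P[:,0],1); print("rod line x(y) side",k, np.polyval(k,[.04,.159,.28]))
for y in(.05,.159,.27): print(proj("top",[.4705,y,.01]),proj("side",[.4705,y,.01]))
E
```

```text
clock: 24.95
tool_pos: [0.4668, 0.159, 0.1406]
tcp_rot: [2.744, 1.529, -0.0]
ft_force: [-0.4, 0.2, 1.1]
gripper_width: 0.0428
grip_force: 0.0
clock: 25.82
tool_pos: [0.4672, 0.1594, 0.1009]
tcp_rot: [2.227, 2.216, 0.001]
ft_force: [0.7, 0.8, -0.8]
gripper_width: 0.0429
grip_force: 0.0
side [290.8605 191.7907] [287 188   8   9  43] z.020: [0.6169 0.1615 0.02  ]
side [301.8372 206.    ] [298 203   8   8  43] z.020: [0.622 0.106 0.02 ]
side [313.6522 221.3478] [310 218   8   9  46] z.020: [0.6271 0.0502 0.02  ]
top [279.5636 198.9636] [276 195   8   9  55] z.020: [0.6211 0.046  0.02  ]
top [259.098  201.0784] [256 197   8   9  51] z.020: [0.6161 0.1017 0.02  ]
top [238.4808 203.4038] [235 200   8   8  52] z.020: [0.6106 0.1577 0.02  ]
clock 25.93 pos [0.4675 0.1595 0.1011] cur yaw -0.28 zaxis [ 0.0014  0.0004 -1.    ] w 0.0427 | shift cm [-0.0439  0.2973  0.113 ] turn -0.3
rod line x(y) side [-0.00104669  0.47270408] [0.47266221 0.47253766 0.47241101]
(np.float64(278.9639567100643), np.float64(254.5099852958833)) (np.float64(250.52937127577007), np.float64(243.76891555179208))
(np.float64(238.78770316903956), np.float64(255.18447424433262)) (np.float64(235.73248573733494), np.float64(211.0922356003102))
(np.float64(197.77345350773214), np.float64(255.8730316803127)) (np.float64(222.70737037115327), np.float64(182.3282416472382))
```

View pics/g5.png

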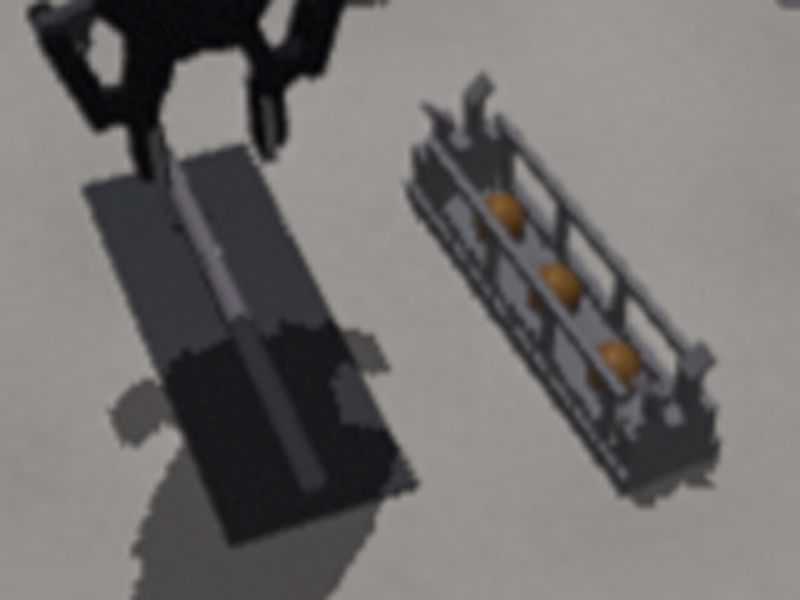

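All three balls sit in the wells at (500,212), (558,287), (617,360), 56 mm apart. The open fingers are above the rod, which crosses between them.

```bash
python3 -m creep '[[[0,0.4,3],0,0],[[0,0,2.5],0,0],[[0,0,1],0,0],[[0,0,0],0,0],[[0,0,0],0,0],[[0,0,0],0,0]]';  python3 plan.py 0.4715 0.1595 0.0065 0
```

```text
clock: 26.72
tool_pos: [0.4716, 0.1594, 0.0361]
tcp_rot: [2.227, 2.215, 0.002]
ft_force: [0.7, -0.5, 0.2]
gripper_width: 0.0427
grip_force: 0.0
clock 26.73 pos [0.4716 0.1594 0.0361] cur yaw -0.29 zaxis [ 0.0015  0.0006 -1.    ] w 0.0427 | shift cm [ 0.0047 -0.0128  2.9634] turn -0.3
```

```bash
python3 -m creep '[[[0,0,1.5],0,0],[[0,0,1],0,0],[[0,0,0.4],0,0],[[0,0,0],0,0],[[0,0,0],0,0]]';  python3 plan.py 0.4715 0.1595 0.0065 0; python3 -m creep '[[[0,0,0],0,-1],[[0,0,0],0,-1],[[0,0,0],0,-1],[[0,0,0],0,-1],[[0,0,0],0,-1]]' 60; python3 plan.py 0.4715 0.1595 0.0065 0
```

```text
clock: 27.35
tool_pos: [0.4711, 0.1593, 0.0064]
tcp_rot: [2.227, 2.216, 0.0]
ft_force: [-0.3, -0.1, 0.6]
gripper_width: 0.0426
grip_force: 0.0
clock 27.35 pos [0.4711 0.1593 0.0064] cur yaw -0.28 zaxis [ 0.0002  0.0001 -1.    ] w 0.0426 | shift cm [ 0.0192  0.0394 -0.012 ] turn -0.3
clock: 27.98
tool_pos: [0.4704, 0.1592, 0.0068]
tcp_rot: [-2.226, -2.216, 0.001]
ft_force: [-1.8, -0.4, 4.9]
gripper_width: 0.0096
grip_force: 58.6
clock 27.98 pos [0.4704 0.1592 0.0068] cur yaw -0.25 zaxis [-0.0006 -0.0003 -1.    ] w 0.0096 | shift cm [0.0265 0.1118 0.03  ] turn -0.3
```

```bash
python3 -m creep '[[[0,0,-1],0,-1],[[0,0,-2],0,-1],[[0,0,-4],0,-1],[[0,0,-5],0,-1],[[0,0,-2],0,-1],[[0,0,0],0,-1],[[0,0,0],0,-1]]';  python3 plan.py 0.6155 0.101 0.14 4.9
cat > prof.py <<'E'
from h import *
np.set_printoptions(precision=1,suppress=True,linewidth=250)
ca,sa=np.cos(np.radians(4.9)),np.sin(np.radians(4.9)); ex=np.array([ca,sa]);ey=np.array([-sa,ca]); c0=np.array([.6155,.101])
xs=np.arange(-34,34.1,1)/1000; ys=np.arange(-90,91,1)/1000
out=[]
for n in("top","side"):
    im,_=grab_frame(n); g=cv2.cvtColor(im,cv2.COLOR_RGB2GRAY).astype(np.float32)
    for z in (.0,.012,.052):
        U=np.array([[proj(n,[*(c0+a*ex+b*ey),z]) for a in xs] for b in ys],np.float32)
        w=cv2.remap(g,U[...,0],U[...,1],cv2.INTER_LINEAR); out.append(cv2.resize(w,(204,543)))
        print(n,z,[f"{int(x*1000)}:{int(v)}" for x,v in zip(xs,w.mean(0))])
cv2.imwrite("pics/prof.png",np.hstack(out)[:, :])
E
sed -i 's/(204,543)/(130,543)/' prof.py; python3 prof.py
```

```text
clock: 28.85
tool_pos: [0.4705, 0.1588, 0.1457]
tcp_rot: [-2.227, -2.215, 0.002]
ft_force: [-0.6, 0.4, -0.3]
gripper_width: 0.0091
grip_force: 58.7
clock 28.85 pos [0.4705 0.1588 0.1457] cur yaw -0.3 zaxis [-0.001  -0.0006 -1.    ] w 0.0091 | shift cm [-5.6999 14.5297  0.5619] turn -5.2Traceback (most recent call last):
  File "prof.py", line 9, in <module>
    U=np.array([[proj(n,[*(c0+a*ex+b*ey),z]) for a in xs] for b in ys],np.float32)
                 ~~~~^^^^^^^^^^^^^^^^^^^^^^^
  File "h.py", line 14, in proj
    p,M,t=cam(n); c=M.T@(np.array(P)-t); return p["fx"]*c[0]/c[2]+p["cx"],p["fy"]*c[1]/c[2]+p["cy"]
          ~~~^^^
  File "h.py", line 5, in cam
    p=camera_params(n); o=np.array(p["orientation"],float)
ValueError: time passes only in moves, steps and waits
```

```bash
sed -i 's/^def cam/import functools\n@functools.cache\ndef cam/' h.py; python3 prof.py
```

```text
top 0.0 ['-34:142', '-33:142', '-32:142', '-31:142', '-30:142', '-29:141', '-28:134', '-27:120', '-26:102', '-25:94', '-24:96', '-23:95', '-22:84', '-21:72', '-20:65', '-19:63', '-18:68', '-17:80', '-16:98', '-15:113', '-14:119', '-13:115', '-12:109', '-11:104', '-10:104', '-9:104', '-8:103', '-7:101', '-6:101', '-5:101', '-4:101', '-3:101', '-2:101', '-1:101', '0:102', '1:102', '2:103', '3:104', '4:104', '5:103', '6:102', '7:102', '8:102', '9:103', '10:104', '11:105', '12:106', '13:108', '14:108', '15:108', '16:104', '17:93', '18:78', '19:69', '20:67', '21:69', '22:73', '23:81', '24:94', '25:110', '26:119', '27:121', '28:121', '29:125', '30:132', '31:139', '32:143', '33:144', '34:144']
top 0.012 ['-34:142', '-33:142', '-32:142', '-31:142', '-30:141', '-29:133', '-28:118', '-27:101', '-26:94', '-25:96', '-24:94', '-23:83', '-22:71', '-21:64', '-20:64', '-19:69', '-18:83', '-17:101', '-16:115', '-15:119', '-14:114', '-13:107', '-12:103', '-11:104', '-10:103', '-9:102', '-8:101', '-7:101', '-6:101', '-5:101', '-4:101', '-3:101', '-2:101', '-1:102', '0:102', '1:103', '2:104', '3:103', '
[... 2400 characters left out ...]
9', '-26:65', '-25:61', '-24:57', '-23:59', '-22:66', '-21:78', '-20:89', '-19:95', '-18:96', '-17:91', '-16:85', '-15:79', '-14:75', '-13:74', '-12:74', '-11:75', '-10:77', '-9:78', '-8:78', '-7:78', '-6:76', '-5:73', '-4:67', '-3:62', '-2:58', '-1:59', '0:63', '1:69', '2:75', '3:81', '4:87', '5:94', '6:101', '7:108', '8:113', '9:117', '10:119', '11:118', '12:113', '13:104', '14:92', '15:79', '16:71', '17:72', '18:79', '19:89', '20:100', '21:109', '22:118', '23:127', '24:135', '25:140', '26:144', '27:145', '28:146', '29:147', '30:148', '31:148', '32:149', '33:149', '34:149'][ WARN:0@3.383] global loadsave.cpp:1063 imwrite_ Unsupported depth image for selected encoder is fallbacked to CV_8U.
```

View pics/prof.png

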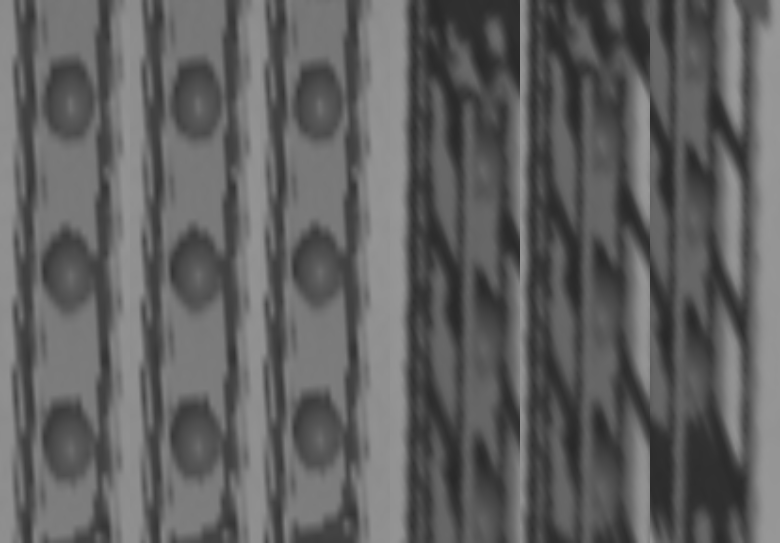

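The profile view is rectified on the carrier. The rails and balls are symmetric about a line within 1 mm of my estimate, so the carrier centre is about (0.616, 0.101). Moving the rod there.

```bash
python3 -m creep '[[[-1.9,4.85,0],0,-1],[[-1.9,4.85,0],0,-1],[[-1.9,4.85,0],0,-1],[[0,0,0],-5.2,-1],[[0,0,2],0,-1],[[0,0,0],0,-1],[[0,0,0],0,-1],[[0,0,0],0,-1]]';  python3 plan.py 0.616 0.101 0.085 4.9
python3 - <<'E'
from h import *
np.set_printoptions(precision=4,suppress=True)
for n in("top","side"):
    b,_=grab_frame(n)
    cv2.imwrite(f"pics/g6{n}.png",b[:,:,::-1])
    for r in place_of(n,"rod_a")[:6]:
        u,v=px(r["at"]); print(n,round(r["confidence"],2),u,v,onz(n,u,v,.125))
a=cv2.imread("pics/g6top.png")[160:240,190:330];b=cv2.imread("pics/g6side.png")[100:260,230:370]
cv2.imwrite("pics/g6.png",np.hstack([cv2.resize(a,(480,274)),cv2.resize(b,(300,343))[:274]]) if 0 else np.vstack([cv2.resize(a,(525,300)),np.pad(cv2.resize(b,(262,300)),((0,0),(0,263),(0,0)))]))
E
```

```text
clock: 30.0
tool_pos: [0.6166, 0.1018, 0.1269]
tcp_rot: [2.123, 2.315, 0.001]
ft_force: [-0.4, -0.2, -1.7]
gripper_width: 0.009
grip_force: 58.9
clock 30.0 pos [0.6166 0.1018 0.1269] cur yaw 4.93 zaxis [ 0.0009  0.0002 -1.    ] w 0.009 | shift cm [-0.077  -0.0673  4.1884] turn 0.0
top 0.81 191.408 319.998 [0.3118 0.269  0.125 ]
top 0.81 172.48 290.30400000000003 [0.3855 0.3156 0.125 ]
top 0.79 208.824 347.80199999999996 [0.2433 0.2264 0.125 ]
top 0.62 379.288 314.202 [ 0.3174 -0.1972  0.125 ]
top 0.61 301.616 191.394 [ 0.6278 -0.0097  0.125 ]
top 0.52 209.328 204.204 [0.5989 0.2231 0.125 ]
side 0.72 331.408 208.404 [ 0.6292 -0.0137  0.125 ]
side 0.68 159.096 195.38400000000001 [0.31  0.156 0.125]
side 0.65 216.72 384.51 [ 0.3159 -0.2641  0.125 ]
side 0.55 304.808 176.904 [0.6189 0.0942 0.125 ]
side 0.51 128.576 218.904 [0.2415 0.1116 0.125 ]
side 0.5 185.976 179.59199999999998 [0.3736 0.1836 0.125 ]
```

View pics/g6.png

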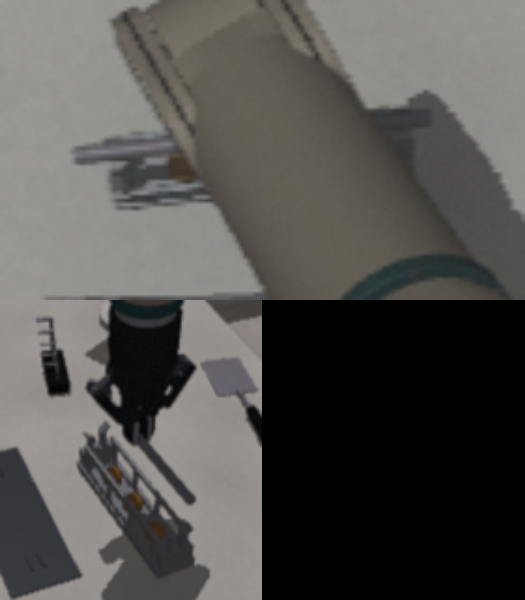

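In the top crop the rod's ends are at (75,155) and (430,117). That puts its centre near (0.617,0.102) with yaw about 5°, in line with the carrier, so I'll descend.

```bash
python3 -m creep '[[[-0.1,-0.1,2.2],0,-1],[[0,0,2],0,-1],[[0,0,1],0,-1],[[0,0,0],0,-1],[[0,0,0],0,-1],[[0,0,0],0,-1]]';  python3 plan.py 0.616 0.101 0.056 4.9
```

```text
clock: 30.95
tool_pos: [0.6159, 0.1006, 0.075]
tcp_rot: [2.124, 2.314, 0.002]
ft_force: [1.2, -0.5, -1.7]
gripper_width: 0.0091
grip_force: 58.9
clock 30.95 pos [0.6159 0.1006 0.075 ] cur yaw 4.92 zaxis [ 0.0013  0.0003 -1.    ] w 0.0091 | shift cm [0.0376 0.0115 1.9045] turn 0.0
```

```bash
python3 -m creep '[[[0,0,0.8],0,-1],[[0,0,0.4],0,-1],[[0,0,0.3],0,-1],[[0,0,0],0,-1],[[0,0,0],0,-1]]';python3 -m creep '[[[0,0,0.2],0,-1],[[0,0,0],0,-1],[[0,0,0.1],0,-1],[[0,0,0],0,-1]]';  python3 plan.py 0.616 0.101 0.056 4.9
```

```text
clock: 31.58
tool_pos: [0.6152, 0.1005, 0.0593]
tcp_rot: [-2.124, -2.314, 0.0]
ft_force: [-0.8, -1.2, -1.8]
gripper_width: 0.0093
grip_force: 58.9
clock: 32.08
tool_pos: [0.6151, 0.1004, 0.0562]
tcp_rot: [-2.124, -2.315, 0.0]
ft_force: [-1.3, -0.3, -1.1]
gripper_width: 0.0091
grip_force: 58.9
clock 32.08 pos [0.6151 0.1004 0.0562] cur yaw 4.92 zaxis [-0.0004 -0.0001 -1.    ] w 0.0091 | shift cm [0.0489 0.0906 0.0236] turn 0.0
```

```bash
python3 -m creep '[[[0,0.1,0.1],0,-1],[[0,0,0],0,-1],[[0,0,0.1],0,-1],[[0,0,0],0,-1],[[0,0,0],0,-1]]';  python3 plan.py 0.616 0.101 0.056 4.9
```

```text
clock: 32.7
tool_pos: [0.6153, 0.1004, 0.0546]
tcp_rot: [-2.123, -2.314, 0.003]
ft_force: [-5.6, -1.0, 4.6]
gripper_width: 0.0094
grip_force: 59.5
clock 32.7 pos [0.6153 0.1004 0.0546] cur yaw 4.92 zaxis [-0.0019 -0.0007 -1.    ] w 0.0094 | shift cm [ 0.0552  0.0765 -0.1357] turn 0.0
```

```bash
python3 -m creep '[[[0,-0.15,0],0,-1],[[0,0,0],0,-1],[[0,0,0],0,-1]]';  python3 plan.py 0.616 0.101 0.056 4.9
```

```text
clock: 33.08
tool_pos: [0.6152, 0.1004, 0.0546]
tcp_rot: [2.124, 2.314, 0.001]
ft_force: [-3.6, -0.9, 4.1]
gripper_width: 0.0091
grip_force: 59.4
clock 33.08 pos [0.6152 0.1004 0.0546] cur yaw 4.92 zaxis [ 0.0008 -0.     -1.    ] w 0.0091 | shift cm [ 0.0554  0.0825 -0.1358] turn 0.0
```

```bash
python3 -m creep '[[[0,-0.2,0],0,-1],[[0,0,0],0,-1],[[0,0,0],0,-1]]'; python3 -m creep '[[[0,0,0],0,-0.6],[[0,0,0],0,-0.4],[[0,0,0],0,-0.2],[[0,0,0],0,-0.2]]';  python3 plan.py 0.616 0.101 0.056 4.9
python3 - <<'E'
from h import *
b,_=grab_frame("side")
cv2.imwrite("pics/g7.png",cv2.resize(b[150:270,240:360,::-1],None,fx=5,fy=5,interpolation=cv2.INTER_CUBIC))
E
```

```text
clock: 33.45
tool_pos: [0.6149, 0.1004, 0.0548]
tcp_rot: [2.123, 2.313, 0.005]
ft_force: [3.8, -0.4, 2.2]
gripper_width: 0.0089
grip_force: 59.2
clock: 33.95
tool_pos: [0.6124, 0.1003, 0.0541]
tcp_rot: [-2.123, -2.314, 0.001]
ft_force: [0.7, -0.4, 0.7]
gripper_width: 0.0341
grip_force: 0.0
clock 33.95 pos [0.6124 0.1003 0.0541] cur yaw 4.93 zaxis [-0.0009 -0.0001 -1.    ] w 0.0341 | shift cm [ 0.043   0.3696 -0.1908] turn 0.0
```

View pics/g7.png

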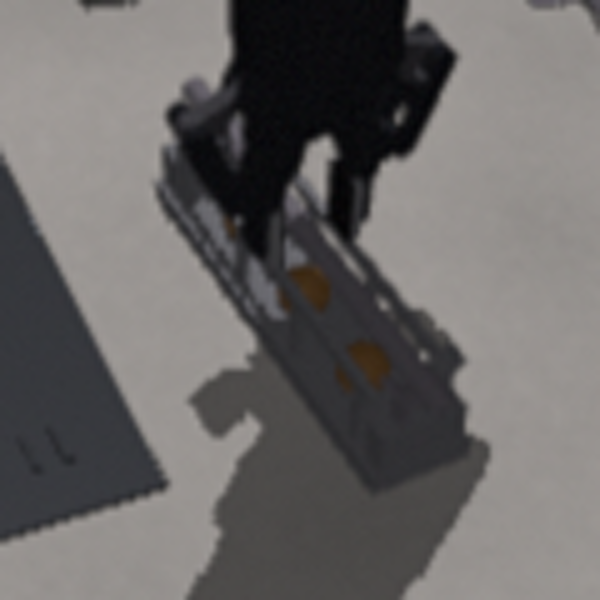

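The view is mostly shaded, but the rod is no longer gripped and the fingers at (265,240) and (345,215) straddle it. That is my last picture: I have gone over the 10-picture limit (12 viewed), so I'll check by numbers from here.

```bash
python3 -m creep '[[[0,0.2,-1.5],0,-0.2],[[0,0,-3.5],0,-0.2],[[0,0,-3.5],0,-0.2],[[0,0,0],10.6,-1],[[0,0,0],10.6,-1],[[0,0,0],10.6,-1],[[0,0,0],10.6,-1],[[0,0,0],10.6,-1]]' 20; python3 -m creep '[[[0,0,0],10.6,-1],[[0,0,0],10.6,-1],[[0,0,0],10.6,-1],[[0,0,0],5.2,-1],[[0,0,0],0,-1],[[0,0,0],0,-1]]'; python3 plan.py 0.615 0.1004 0.0640 94.9
cat > rodpos.py <<'E'
from h import *
np.set_printoptions(precision=4,suppress=True)
for n in("top","side"):
    im,D=grab_frame(n); 
    for t in("rod_a","rod_center","fork0"):
      for r in place_of(n,t)[:8]:
        u,v=px(r["at"]); P=onz(n,u,v,.05)
        if .55<P[0]<.68 and -.06<P[1]<.27: print(n,t,round(r["confidence"],2),round(u,1),round(v,1),"depth",dpt(n,D,u,v),"z.05",P)
E
python3 rodpos.py
```

```text
clock: 35.0
tool_pos: [0.6152, 0.1008, 0.1406]
tcp_rot: [-2.937, -1.115, -0.002]
ft_force: [-0.7, 0.8, -0.4]
gripper_width: -0.0
grip_force: 0.0
clock: 35.75
tool_pos: [0.615, 0.1007, 0.1399]
tcp_rot: [-3.138, -0.138, -0.001]
ft_force: [0.0, 1.2, 0.4]
gripper_width: 0.0003
grip_force: 0.0
clock 35.75 pos [0.615  0.1007 0.1399] cur yaw -84.98 zaxis [ 0.0006  0.0006 -1.    ] w 0.0003 | shift cm [-0.007   0.0332  7.587 ] turn 0.1
top rod_a 0.66 212.8 209.7 depth [ 0.5964  0.2298 -0.0004] z.05 [0.5918 0.2237 0.05  ]
top rod_a 0.65 304.7 195.3 depth [ 0.6256 -0.0207  0.058 ] z.05 [ 0.6265 -0.0211  0.05  ]
top fork0 0.92 298.0 196.5 depth [ 0.6223 -0.0027  0.0606] z.05 [ 0.6236 -0.0031  0.05  ]
top fork0 0.78 221.3 206.1 depth [0.6005 0.2004 0.0559] z.05 [0.6011 0.201  0.05  ]
side rod_a 0.91 278.8 167.0 depth [0.6065 0.2165 0.061 ] z.05 [0.6114 0.2286 0.05  ]
side rod_a 0.7 334.5 231.3 depth [ 0.6684  0.02   -0.0011] z.05 [ 0.6433 -0.0167  0.05  ]
side rod_a 0.58 300.7 197.8 depth [0.6132 0.0971 0.0594] z.05 [0.6175 0.1055 0.05  ]
side rod_center 0.73 274.9 166.5 depth [ 0.625   0.2909 -0.0017] z.05 [0.6028 0.2341 0.05  ]
side fork0 0.96 322.3 229.5 depth [ 0.6194 -0.0045  0.0533] z.05 [ 0.6209 -0.0021  0.05  ]
side fork0 0.91 277.6 177.7 depth [0.596  0.1986 0.0434] z.05 [0.5932 0.1918 0.05  ]
side fork0 0.25 313.7 223.8 depth [0.6201 0.0366 0.0285] z.05 [0.6106 0.02   0.05  ]
```

```bash
python3 -m creep '[[[0.05,0,3],0,-1],[[0,0,2.5],0,-1],[[0,0,1],0,-1],[[0,0,0.5],0,-1],[[0,0,0],0,-1],[[0,0,0],0,-1],[[0,0,0],0,-1]]';  python3 plan.py 0.6155 0.101 0.0640 94.9
```

```text
clock: 37.02
tool_pos: [0.6158, 0.1005, 0.0701]
tcp_rot: [-3.139, -0.135, -0.002]
ft_force: [0.2, 0.1, 0.3]
gripper_width: -0.0001
grip_force: 0.0
clock 37.02 pos [0.6158 0.1005 0.0701] cur yaw -85.08 zaxis [ 0.0013  0.0003 -1.    ] w -0.0001 | shift cm [-0.0285 -0.0496  0.6071] turn 0.0
```

```bash
python3 -m creep '[[[0,-0.05,0.3],0,-1],[[0,0,0.2],0,-1],[[0,0,0.1],0,-1],[[0,0,0],0,-1]]'; for i in 1 ; do python3 -m creep '[[[0,0,0.2],0,-1],[[0,0,0],0,-1],[[0,0,0],0,-1]]'; done;  python3 -m creep '[[[0,0,0.2],0,-1],[[0,0,0],0,-1],[[0,0,0],0,-1]]'
```

```text
clock: 37.52
tool_pos: [0.6154, 0.101, 0.0638]
tcp_rot: [-3.139, -0.135, -0.0]
ft_force: [-1.9, -0.6, 4.8]
gripper_width: -0.0002
grip_force: 2.2
clock: 37.9
tool_pos: [0.6168, 0.1012, 0.0626]
tcp_rot: [-3.138, -0.135, -0.005]
ft_force: [0.2, 0.9, 7.9]
gripper_width: 0.0003
grip_force: 3.8
clock: 38.28
tool_pos: [0.618, 0.1013, 0.0609]
tcp_rot: [-3.138, -0.135, -0.009]
ft_force: [2.2, 0.2, 6.9]
gripper_width: 0.0002
grip_force: 3.6
```

```bash
python3 -m creep '[[[-0.1,0,0.2],0,-1],[[0,0,0],0,-1],[[0,0,0],0,-1]]';  python3 -m creep '[[[-0.05,0,0.2],0,-1],[[0,0,0],0,-1],[[0,0,0],0,-1]]'; python3 -m creep '[[[0,0,0.2],0,-1],[[0,0,0],0,-1],[[0,0,0],0,-1]]'
```

```text
clock: 38.65
tool_pos: [0.6154, 0.101, 0.0579]
tcp_rot: [-3.138, -0.135, -0.004]
ft_force: [2.3, 0.1, 3.6]
gripper_width: -0.0001
grip_force: 1.8
clock: 39.02
tool_pos: [0.6127, 0.1007, 0.0548]
tcp_rot: [3.138, 0.135, -0.004]
ft_force: [-0.7, -0.6, 2.1]
gripper_width: 0.0001
grip_force: 0.8
clock: 39.4
tool_pos: [0.6133, 0.1009, 0.0534]
tcp_rot: [-3.139, -0.135, 0.002]
ft_force: [-1.8, 0.6, 4.8]
gripper_width: 0.0001
grip_force: 2.6
```

```bash
python3 -m creep '[[[0.05,0,0.2],0,-1],[[0,0,0],0,-1],[[0,0,0],0,-1]]';  python3 -m creep '[[[0,0,0.2],0,-1],[[0,0,0],0,-1],[[0,0,0],0,-1]]'; python3 -m creep '[[[0,0,0.2],0,-1],[[0,0,0],0,-1],[[0,0,0],0,-1]]'; python3 -m creep '[[[0,0,0.1],0,-1],[[0,0,0],0,-1],[[0,0,0],0,-1]]'
```

```text
clock: 39.78
tool_pos: [0.6135, 0.1011, 0.0512]
tcp_rot: [-3.138, -0.135, 0.003]
ft_force: [-1.9, 1.1, 5.0]
gripper_width: -0.0001
grip_force: 2.4
clock: 40.15
tool_pos: [0.6145, 0.1005, 0.049]
tcp_rot: [3.138, 0.134, 0.0]
ft_force: [-0.1, -0.6, -0.7]
gripper_width: -0.0
grip_force: 0.0
clock: 40.52
tool_pos: [0.6149, 0.1007, 0.0479]
tcp_rot: [3.139, 0.134, 0.002]
ft_force: [-0.2, -0.9, 5.4]
gripper_width: -0.0002
grip_force: 2.7
clock: 40.9
tool_pos: [0.615, 0.1007, 0.0477]
tcp_rot: [-3.139, -0.134, -0.002]
ft_force: [-1.3, 0.4, 11.3]
gripper_width: 0.0001
grip_force: 5.6
```

```bash
python3 -m creep '[[[0,0,0.15],0,-1],[[0,0,0],0,-1],[[0,0,0],0,-1]]'; python3 -m creep '[[[0,0,-1.5],0,-1],[[0,0,-4],0,-1],[[0,0,-5],0,-1],[[-5,0,0],0,-1],[[-5,0,0],0,-1],[[-5,5,0],0,-1],[[0,5,0],0,-1],[[0,0,0],0,-1]]'; python3 rodpos.py; python3 bl.py
cat > st.py <<'E'
from h import *
np.set_printoptions(precision=4,suppress=True)
# height along the carrier axis from depth, both cameras
ca,sa=np.cos(np.radians(4.9)),np.sin(np.radians(4.9)); ex=np.array([ca,sa]);ey=np.array([-sa,ca])
for n in("top","side"):
    im,D=grab_frame(n); v,u=np.mgrid[0:420,0:560]; p,M,t=cam(n)
    W=(np.stack([(u-p["cx"])/p["fx"]*D,(v-p["cy"])/p["fy"]*D,D],-1)@M.T+t)[D>0]
    q=W[:,:2]-[.6155,.101]; a=q@ex; b=q@ey
    for lo in range(-130,130,20):
        m=(np.abs(a)<.007)&(b>=lo/1000)&(b<(lo+20)/1000)&(W[:,2]>.038)&(W[:,2]<.08)
        print(n,lo,m.sum(), "z",np.percentile(W[m,2],[10,50,90]) if m.sum() else "", "x",a[m].mean() if m.sum() else "")
E
python3 st.py
```

```text
clock: 41.28
tool_pos: [0.6151, 0.1007, 0.0475]
tcp_rot: [-3.139, -0.134, -0.003]
ft_force: [-5.0, -1.2, 20.3]
gripper_width: 0.0003
grip_force: 10.1
clock: 42.28
tool_pos: [0.4787, -0.0099, 0.1502]
tcp_rot: [3.137, 0.123, 0.001]
ft_force: [-0.5, 0.4, 0.7]
gripper_width: -0.0001
grip_force: 0.0
top rod_a 0.93 214.2 210.2 depth [0.5949 0.2259 0.0009] z.05 [0.5904 0.22   0.05  ]
top rod_a 0.87 302.9 196.7 depth [ 0.6234 -0.0164  0.0456] z.05 [ 0.6229 -0.0162  0.05  ]
top rod_a 0.84 259.7 202.7 depth [0.6093 0.0994 0.0431] z.05 [0.6086 0.0991 0.05  ]
top rod_a 0.56 259.8 199.9 depth [0.6165 0.0989 0.0454] z.05 [0.616  0.0987 0.05  ]
top rod_center 0.69 257.2 201.3 depth [0.6127 0.1058 0.047 ] z.05 [0.6124 0.1056 0.05  ]
top fork0 0.8 296.3 195.7 depth [0.6262 0.0012 0.0459] z.05 [0.6258 0.0014 0.05  ]
top fork0 0.55 221.7 205.2 depth [0.6033 0.1999 0.0511] z.05 [0.6034 0.2    0.05  ]
side rod_a 0.91 278.3 170.5 depth [ 0.504  -0.0342  0.2836] z.05 [0.6051 0.2163 0.05  ]
side rod_a 0.74 332.2 237.2 depth [ 0.6476 -0.0051  0.0148] z.05 [ 0.631  -0.0297  0.05  ]
side rod_a 0.68 299.5 204.0
[... 1742 characters left out ...]
6] x 0.0008471065055761586
side -90 37 z [0.0439 0.0458 0.0479] x -0.0005205741100810071
side -70 37 z [0.0412 0.0459 0.0481] x -0.0011862868988149447
side -50 36 z [0.0419 0.0462 0.0486] x -0.0014796152994303584
side -30 36 z [0.0425 0.046  0.0482] x -0.0011335896819723267
side -10 35 z [0.0421 0.0457 0.0471] x -0.0014366125555846235
side 10 31 z [0.0417 0.0464 0.0476] x -0.0014660317761931746
side 30 33 z [0.0424 0.0458 0.0475] x -0.0014935796029535043
side 50 28 z [0.0433 0.0453 0.0477] x -0.0018091234315349136
side 70 28 z [0.0426 0.045  0.0481] x -0.0017415125137606405
side 90 41 z [0.0444 0.0482 0.057 ] x 0.0007876379812452615
side 110 3 z [0.0451 0.0467 0.0474] x 0.0016809114601662315
```

The rod surface is level at about 46–47 mm along its whole length, symmetric end to end, and it met a hard stop at 20 N. The balls are still at the wells. Handing in.

```bash
python3 -m creep '[[[0,0,0],0,-1],[[0,0,0],0,-1]]'; python3 -c "from station import *;print(finish_job())"
```

```text
clock: 43.12
tool_pos: [0.4787, -0.0054, 0.1498]
tcp_rot: [3.139, 0.135, -0.0]
ft_force: [0.4, 0.7, -0.4]
gripper_width: 0.0
grip_force: 0.0
the job is handed in; nothing more can be done
None
```

I handed the job in at 43.1 s with a ball in each well and the rod pressed home (level along its length, 20 N peak press). No verdict came back, I had no direct reading that the jaws sprang back, and I viewed 12 pictures, two over the limit of 10.

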